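# Load the bottle-drying station and set its air valve

## Task

Shut the air fully with the red valve handle, then, with the air still shut, stand every fallen blue bottle upright (cap up) on the drying station, one to a pad and centred on the round black pads. With all standing there, open the valve until its red handle points exactly at the yellow set mark, let it blow for three seconds, and shut it fully again; only then stand all the bottles upright on the green mat, clear of its edges. Leave the set mark, tape roll, screwdriver, aerosol can and tin where they are.

Things in the scene. Friction and masses are not known exactly. Their poses are not given: they have to be found in the camera images.
- bottle0: Square refill bottle: blue body 46 x 46 x 92 mm, short neck, round yellow cap 28 mm across and 27 mm tall; 135 mm tall in all, about 120 g. Two or three such bottles (absent: None). Origin on its axis at mid-height, 67.5 mm above the base; z points from base to cap, x and y are square to the flat sides. Starts lying on a flat side, axis 23 mm above the bench.
- bottle1: Another such bottle, same as bottle0 (None when absent).
- bottle2: Another such bottle, same as bottle0 (None when absent).
- bottle3: Another such bottle, same as bottle0 (None when absent).
- pad0 (a point): Centre, on the plate's top 6 mm above the bench, of one of three black pads (72 mm across) 130 mm apart in a row on the fixed plate (150 x 435 mm). Its y axis runs along the row from pad0 to pad2 (about the robot's left), its x axis away from the robot. A fixed pipe, 20 mm thick, axis 50 mm up, runs along the row 85 mm beyond the pads' centres; its nozzles reach back 38 mm.
- pad1 (a point): Centre of another such pad, same as pad0; numbered along the row.
- pad2 (a point): Centre of another such pad, same as pad0; numbered along the row.
- mat (a point): Centre of the green work mat on the bench, 130 mm (along its x axis, about away from the robot) by 500 mm (along its y); paper-thin, so that things on it stand at bench height (0).
- valve_hub (a point): Point on the vertical turning axis of the ball valve, 94 mm above the bench, at the handle's mid-height. The valve is fixed to the station, 140 mm nearer the robot than the line of the pads and 180 mm to the left of pad2 along the row. A pipe leg, axis 50 mm up, leads from it to the far pipe. Under the handle is a fixed black dial, 210 mm across, its top 62 mm above the bench.
- valve_grip (a point): Point to grip on the red valve handle, 65 mm out from the turning axis, at its mid-height (94 mm above the bench). The handle is a level bar 14 mm wide, 18 mm tall, reaching to 90 mm from the axis; its x axis points outward along the handle.
- valve (a joint): Angle of the valve handle in rad: 0 is shut (a stop; the handle points left along the row of pads), growing counter-clockwise seen from above to 1.57 fully open (a stop; handle points back towards the robot's side). It stays where it is left; about 0.15 N m of friction.
- mark_tip (a point): Outer tip of the yellow set mark on the black dial plate (a thin tab 16 mm wide, from 75 to 103 mm from the valve's axis, 64 mm above the bench); its x axis points outward from the valve's axis.
- set_mark (a joint): Angle of the yellow set mark in rad, on the same scale as the valve handle: the handle points at the mark when both values are equal. It is very stiff and must be left as it is.
- tape: Bystander: blue tape roll lying flat, 90 mm across, 20 mm high; origin under its centre.
- screwdriver: Bystander: screwdriver lying on the bench beyond the station.
- aerosol: Bystander: upright aerosol can, 60 mm across, 190 mm tall; origin under its centre.
- tin: Bystander: low round tin with a black lid, 70 mm across, 45 mm tall; origin under its centre.
Things that resemble listed ones, but are neither listed nor needed, are in the scene too. Leave any purple look-alike of the bottle2 alone.

How it is judged:
By the outcome, as a careful person would: the job done as asked, in the order asked, and still so for the second after the job is handed in, with the robot touching nothing.
Of bottle0, bottle1, bottle2, bottle3 only 2 to 3 are there at a start; the rules pass over those that are not, and their reading is None.
At some moment in a run one of bottle0, bottle1, bottle2, bottle3 may be knocked a few centimetres aside while the robot is not near it.
Once in a run the grip may slacken for a moment while it holds something.
It also fails if it takes over 210 s, if anything falls off the work surface, if the arm or the gripper's body presses on something with over 40 N, if the wrist force passes 120 N, or if a joint passes its speed limit or range.

## Robot

A 6-joint arm with a two-finger parallel gripper is mounted at the origin on the work surface. World frame = base frame: x ahead of the robot, y to its left, z up, the work surface at z = 0. Lengths are in mm, angles in rad, forces in N, time in s.
With the tool pointing down it reaches from about 275 to 750 mm from the base axis. Payload 10.2 kg.
Tool frame: the origin (TCP) lies at the centre of the arm's flange, where the gripper is bolted on; the fingertips stand 173 mm ahead of it and the grasp point (between the pads) lies 155 mm ahead of it; z points along the fingers, y is the line along which they close (so a half turn about z gives the same grasp; the last joint's range is limited). The gripper opens to 85 mm and grips with 20 to 120 N. Pads are 22 mm wide; open, the fingers measure 114 mm over their backs; the gripper's body (76 mm by 85 mm) begins 54 mm behind the grasp point. The pads swing forward as they close: fully open they stand 13 mm farther back than shut.
Start: joints at [0.982, 0.313, 1.498, -0, 1.331, -0.223], TCP at [187.804, 490.267, 404.694] pointing down, gripper open.
Joint ranges: [-2.94, 2.94], [-0.97, 2.17], [0.19, 2.56], [-1.23, 4.37], [0.02, 3.11], [-2.88, 2.88]. Speed limits (rad/s): [2.39, 2.39, 3.01, 3.14, 3.14, 3.14].

## Interface

Orientations are given as a unit quaternion [w, x, y, z].
In Python, from rig import status, capture, camera_info, ticket gives the robot as it stands.
- The arm moves only by the shell command python3 -m crank 'ROWS' [FORCE]. ROWS is JSON, a list of rows, each a list of 7 numbers: the shift along the tool's x, y, z as a fraction of full scale, then the turn, a rotation vector about the tool's x, y, z as a fraction of full scale, then the closure, from 0 (fully open) to 1 (shut). A call has 1 to 12 rows; each row is the pose to reach, as a shift and turn from the pose commanded when the call began, along the tool's axes at that moment; what a row does not reach only later rows make up. Full scale, the value 1, is 0.1 m for a shift and 45 degrees for a turn. A row lasts 1/10 s, in which the tool goes at most 50 mm and 8.59 degrees, less where a joint would pass 70% of its speed; a pose out of reach is approached as far as the arm can. A call with a number of a shift or a turn outside -1 to 1 is refused whole. A call with a gripper value outside its range is refused whole. The fingers move at their own pace and stop on an object; FORCE is the grip in N (left out, the last holds). Time passes only in rows, so rows that repeat a pose let the fingers close. It gives the time, the measured TCP pose, the force, the opening and the grip force at its end, in the units of the state.
- status.sense(): the state, without advancing time (a new reading comes with each control period).
- capture(name): name is "scene" or "side" or "wrist"; returns (picture, depth): 400x640x3 uint8, red, green, blue; 400x640 float32, mm along the optical axis (not along the pixel's ray), 0 where there is no reading.
- camera_info(name): a dict with "K" (3x3 intrinsics, pixels), "camera_from_world" (4x4, takes a point from world to camera coordinates). Camera axes: x right, y up, looking along -z (the intrinsics and any distortion apply to the point x, -y, -z); pixel columns grow to the right and rows downward; lengths in mm; the calibration is good to about 2 mm. A picture is of the moment at which its call begins: read the wrist's pose just before it. camera_info takes no time and is no camera call; for the wrist camera it gives the pose at the moment of the call.
- ticket.finish_job(): hands the job in; it is judged then, once.
The state is a dict: "time_s": time; "joints": joint angles; "dq": joint speeds; "tau": joint torques, N m; "eef_pos": TCP position; "ee_rot": TCP orientation; "force": force on the tool from outside, world axes, zero at the start; "wrist_torque": the same for the moment, N m; "grip_width": opening from 0.0 (shut) to 1.0 (fully open); "grip_force": force on a finger pad.
Only numpy, scipy, OpenCV 4.12 (cv2) and the standard library are available. Lean on these libraries where they do the work, as an engineer would, in place of code of your own. Each camera call takes 0.05 s, during which the arm holds its last target. There are 200 camera calls.

## Working session

There is one attempt and no reset: what is moved stays moved. The work goes in short steps, Python scripts to look and compute and a shell command to move; the robot and the scene stay as the last step left them, time stands still between calls to the robot, and variables do not carry over. Pictures are saved under pics/ and viewed, at most 14 in all, crops included, and the job is handed in when it is done.

```bash
ls; mkdir -p pics
cat > h.py <<'E'
import numpy as np, cv2
from scipy.spatial.transform import Rotation as R
from rig import status, capture, camera_info, ticket
def snap(n,f):
    ci=camera_info(n); im,d=capture(n); cv2.imwrite('pics/'+f+'.png',im[:,:,::-1]); np.savez('pics/'+f+'.npz',im=im,d=d,K=ci['K'],T=ci['camera_from_world']); return im,d,ci
def load(f):
    z=np.load('pics/'+f+'.npz'); return z['im'],z['d'],{'K':z['K'],'camera_from_world':z['T']}
def cloud(d,ci):
    K=np.array(ci['K']);T=np.linalg.inv(np.array(ci['camera_from_world']))
    v,u=np.mgrid[:d.shape[0],:d.shape[1]]
    P=np.stack([(u-K[0,2])/K[0,0]*d,-(v-K[1,2])/K[1,1]*d,-d],-1)
    return P@T[:3,:3].T+T[:3,3]
def onplane(u,v,z,ci):
    K=np.array(ci['K']);T=np.linalg.inv(np.array(ci['camera_from_world']))
    r=T[:3,:3]@np.array([(u-K[0,2])/K[0,0],-(v-K[1,2])/K[1,1],-1]);o=T[:3,3]
    return o+r*(z-o[2])/r[2]
E
python3 - <<'E'
from h import *
s=status.sense();print(s)
for n in('scene','side'):
    im,d,ci=snap(n,n+'0'); print(n,ci)
E
```

```text
pics
{'time_s': 0.0, 'joints': array([ 9.81572432e-01,  3.13424425e-01,  1.49848703e+00,  1.31394998e-05,
        1.33099627e+00, -2.23405894e-01]), 'dq': array([-6.22901792e-06, -1.78949078e-04,  1.30036443e-04, -7.91881905e-04,
       -1.50609248e-03,  2.65039402e-04]), 'tau': array([ 1.81076421e-04, -4.12261891e+01, -2.59752649e+01, -6.26517658e-05,
        4.02520862e-03, -1.36655325e-05]), 'eef_pos': array([187.78247495, 490.21118661, 404.12921477]), 'ee_rot': array([-2.65736081e-04,  1.81892313e-01,  9.83318236e-01, -6.01477341e-04]), 'force': array([-0.01230119,  0.52269126,  0.07735391]), 'wrist_torque': array([-0.04206555, -0.01373541,  0.01143955]), 'grip_force': 0.0, 'grip_width': 1.002428646645307}
scene {'K': array([[485.1195476 ,   0.        , 325.9424677 ],
       [  0.        , 485.1195476 , 194.30596103],
       [  0.        ,   0.        ,   1.        ]]), 'camera_from_world': array([[-8.34880698e-01,  5.50418166e-01, -3.74995832e-03,
         4.56963414e+02],
       [-3.23264837e-01, -4.84795045e-01,  8.12695275e-01,
         1.02792759e+02],
       [ 4.45504282e-01,  6.79715828e-01,  5.82676864e-01,
        -1.45938789e+03],
       [ 0.00000000e+00,  0.00000000e+00,  0.00000000e+00,
         1.00000000e+00]])}
side {'K': array([[384.5559247 ,   0.        , 314.69243888],
       [  0.        , 384.5559247 , 203.08200294],
       [  0.        ,   0.        ,   1.        ]]), 'camera_from_world': array([[ 9.84847406e-01, -1.73421594e-01,  7.33485454e-04,
        -5.24738620e+02],
       [ 1.05530102e-01,  6.02642574e-01,  7.91002734e-01,
        -1.49958753e+02],
       [-1.37618985e-01, -7.78939586e-01,  6.11812175e-01,
        -1.05744055e+03],
       [ 0.00000000e+00,  0.00000000e+00,  0.00000000e+00,
         1.00000000e+00]])}
```

View pics/scene0.png

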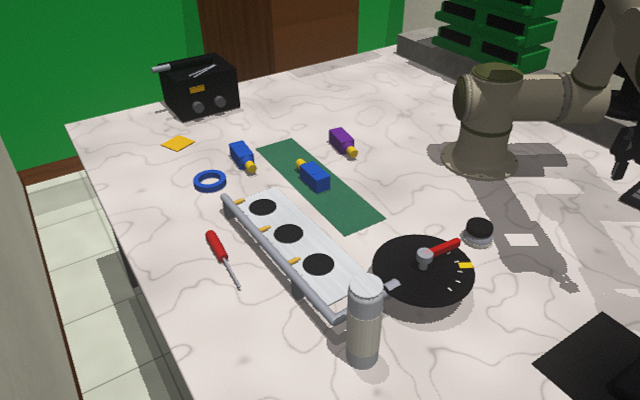

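View pics/side0.png

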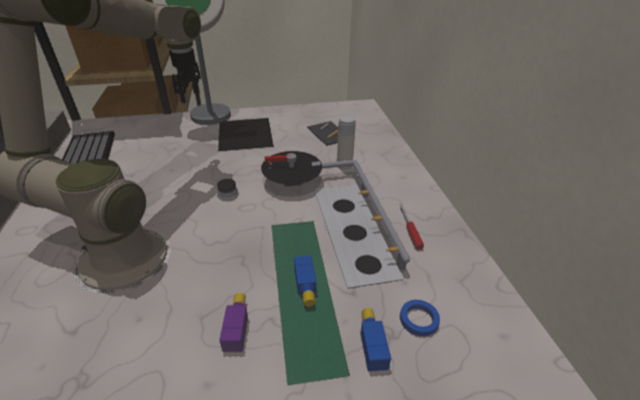

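The views show two blue bottles, one on the mat at scene (315,175) and one near the tape at (242,156), a purple decoy at (343,142), pads at (262,207), (288,233) and (319,264), and the valve hub at (424,258). The red handle is partly open and the yellow mark is at (466,265).

```bash
cat > m.py <<'E'
from h import *
def seg(f,z=None):
    im,d,ci=load(f); P=cloud(d,ci); hsv=cv2.cvtColor(im,cv2.COLOR_RGB2HSV); H,S,V=[hsv[...,i].astype(int) for i in range(3)]
    ok=(d>0)&(P[...,0]>0)&(P[...,0]<900)&(abs(P[...,1])<700)&(P[...,2]>-15)&(P[...,2]<150)
    M=dict(blue=(H>100)&(H<122)&(S>140),yellow=(H>18)&(H<32)&(S>150)&(V>120),red=((H<6)|(H>174))&(S>150)&(V>90),green=(H>65)&(H<88)&(S>90),black=(V<60)&(P[...,2]<14))
    out={}
    for k,m in M.items():
        n,l,st,c=cv2.connectedComponentsWithStats((m&ok).astype(np.uint8))
        for i in range(1,n):
            if st[i,4]<25: continue
            p=P[l==i]; r=cv2.minAreaRect(p[:,:2].astype(np.float32))
            out.setdefault(k,[]).append(p)
            print(f,k,st[i,4],'px',c[i].round(0),'med',np.median(p,0).round(1),'zmax',np.percentile(p[:,2],95).round(0),'rect',np.round(r[0],1),np.round(r[1],1),round(r[2],1))
    return out
if __name__=='__main__':
    import sys
    for f in sys.argv[1:]: seg(f)
E
python3 m.py scene0 side0
```

```text
scene0 blue 342 px [242. 152.] med [ 599.  -365.2   44.9] zmax 48.0 rect [ 581.  -418.9] [184.9  62.4] 68.8
scene0 blue 549 px [316. 176.] med [ 480.5 -142.7   43.7] zmax 48.0 rect [ 457.7 -193.1] [154.2  86.3] 88.6
scene0 blue 385 px [210. 180.] med [ 719.7 -317.2   18.6] zmax 22.0 rect [ 720.  -327.3] [92.9 83.8] 70.2
scene0 yellow 281 px [177. 143.] med [ 718.2 -598.3    3.8] zmax 7.0 rect [ 719.3 -602. ] [78.8 79.2] 26.1
scene0 yellow 79 px [352. 151.] med [ 315.  -210.7   31.1] zmax 38.0 rect [ 310.9 -222.5] [46.6 24.7] 74.5
scene0 yellow 46 px [300. 162.] med [ 479.3 -243.    34.4] zmax 38.0 rect [ 457.2 -260.8] [84.2 25.5] 45.2
scene0 yellow 91 px [250. 166.] med [ 603.7 -302.9   29.6] zmax 37.0 rect [ 595.7 -327.4] [69.3 27.4] 68.8
scene0 yellow 25 px [239. 201.] med [ 714.2 -139.8   53.8] zmax 56.0 rect [ 712.1 -141.1] [ 7.9 24.8] 84.5
scene0 yellow 31 px [264. 228.] med [711.  -10.6  53.9] zmax 57.0 rect [710.3 -10.4] [25.2  7.1] 5.5
scene0 yellow 38 px [294. 260.] med [707.6 118.9  53.8] zmax 57.0 rect [705.7 118.6] [29.2  7.6] 4.9
scene0 yellow 80 px [465. 265.] med [423.
[... 1544 characters left out ...]
.] med [810.6 -69.3  22.8] zmax 26.0 rect [812.1 -65.7] [92.1 16. ] 85.5
side0 green 2958 px [318. 337.] med [ 483.7 -337.6   -0. ] zmax 2.0 rect [ 471.5 -274.3] [312.5 116.9] 89.4
side0 black 835 px [245. 140.] med [347.7 615.6   2.5] zmax 6.0 rect [349.9 622.9] [213.5 153.6] 0.1
side0 black 181 px [343. 206.] med [646.9 114.6   5. ] zmax 7.0 rect [645.5 115.7] [58.8 59.9] 44.2
side0 black 244 px [355. 232.] med [649.1 -15.1   5.2] zmax 8.0 rect [650.4 -14.4] [63.5 59.1] 6.0
side0 black 338 px [368. 264.] med [ 652.  -144.8    5.2] zmax 7.0 rect [ 652.6 -142.7] [63.3 63.1] 5.4
side0 black 33 px [310. 308.] med [ 4.761e+02 -2.530e+02  1.000e-01] zmax 2.0 rect [ 475.4 -253.2] [12.2 22. ] 78.4
```

Run:
```python
from m import *
import io,contextlib
ex=np.array([1,.017,0]);ey=np.array([-.017,1,0])
hub=np.array([645.5,115.2,0])-140*ex+180*ey; print('hub',hub)
def ang(p): 
    q=p-hub; return np.arctan2(-(q@ex),q@ey)
for f in('scene0','side0'):
    with contextlib.redirect_stdout(io.StringIO()): o=seg(f)
    im,d,ci=load(f);P=cloud(d,ci)
    for p in o['red']:
        q=p[p[:,2]>99]
        if len(q)>10: 
            r=cv2.minAreaRect(q[:,:2].astype(np.float32)); print(f,'handle',len(q),r)
            c,s=q[:,:2].mean(0),np.linalg.svd(q[:,:2]-q[:,:2].mean(0))[2][0]; print(c,s,'ang',ang(np.r_[c,0]))
    for p in o.get('yellow',[]):
        q=p[(p[:,2]>60)&(p[:,2]<68)]
        if len(q)>10: print(f,'mark',len(q),q.mean(0),ang(q.mean(0)),cv2.minAreaRect(q[:,:2].astype(np.float32)), np.linalg.norm((q-hub)[:,:2],axis=1)[[0,-1]])
    for p in o['blue']:
        q=p[p[:,2]>41]
        if len(q)>30: print(f,'bottle top',len(q),cv2.minAreaRect(q[:,:2].astype(np.float32)),q.mean(0))
    # knob (grey) top near hub
    m=(np.hypot(P[...,0]-hub[0],P[...,1]-hub[1])<40)&(P[...,2]>104); 
    if m.sum(): print('knob',P[m].mean(0),P[m].max(0),m.sum())
    m=(np.hypot(P[...,0]-hub[0],P[...,1]-hub[1])<150)&(P[...,2]>57)&(P[...,2]<66);q=P[m][:,:2].astype(np.float32)
    print('dial',cv2.minEnclosingCircle(q))
    b=(P[...,2]>30)&(P[...,2]<50)&(P[...,1]>150)&(P[...,0]<420)&(P[...,0]>200); 
    if b.sum(): print('tin?',P[b].mean(0))
s=status.sense();print(R.from_quat(np.roll(s['ee_rot'],-1)).as_matrix().round(3))
im,d,ci=load('scene0');print(np.hstack([1]));cv2.imwrite('pics/c1.png',cv2.resize(im[190:300,330:510,::-1],None,fx=4.4,fy=4.4,interpolation=cv2.INTER_CUBIC))
```

```text
hub [502.44 292.82   0.  ]
scene0 handle 172 ((449.5926513671875, 297.2475280761719), (14.659473419189453, 72.1017074584961), 84.99573516845703)
[450.54866674 297.70556827] [ 0.9956452  -0.09322356] ang 1.4599246971605846
scene0 mark 77 [424.08776752 336.65336777  64.01848384] 1.043736103695979 ((423.82861328125, 335.8495788574219), (20.457862854003906, 26.763221740722656), 57.56113815307617) [ 81.35167092 102.75534914]
scene0 bottle top 252 ((595.8233032226562, -384.52569580078125), (98.73137664794922, 44.308109283447266), 85.01151275634766) [ 596.03814385 -382.25294098   45.54522271]
scene0 bottle top 316 ((476.26324462890625, -166.04681396484375), (99.64254760742188, 47.553955078125), 86.92589569091797) [ 478.2181639  -163.146414     45.54204163]
knob [500.05837833 293.61209014 104.55722269] [519.23277216 303.72788352 105.52777171] 21
dial ((502.0249328613281, 292.6626281738281), 107.02325439453125)
tin? [329.53631043 468.89554608  37.51141916]
side0 handle 37 ((451.5874328613281, 295.18798828125), (13.871682167053223, 63.36769104003906), 85.2104263305664)
[452.86378621 293.87031664] [ 0.99702145 -0.07712481] ang 1.5326152344117017
side0 bottle top 498 ((476.61456298828125, -170.73313903808594), (99.23698425292969, 45.05841064453125), 88.24642181396484) [ 476.19187268 -171.0727719    44.84196589]
side0 bottle top 795 ((593.0223388671875, -388.338134765625), (94.0310287475586, 43.715415954589844), 84.64961242675781) [ 592.45511533 -392.56607314   44.99289109]
knob [504.07016071 279.04892375 105.05962167] [509.95111617 290.13982477 105.45254685] 3
dial ((524.1054077148438, 287.79913330078125), 126.27864074707031)
tin? [298.15191826 805.82583022  39.4804112 ]
[[-0.934  0.358 -0.001]
 [ 0.358  0.934 -0.001]
 [ 0.    -0.001 -1.   ]]
[1]
```

View pics/c1.png

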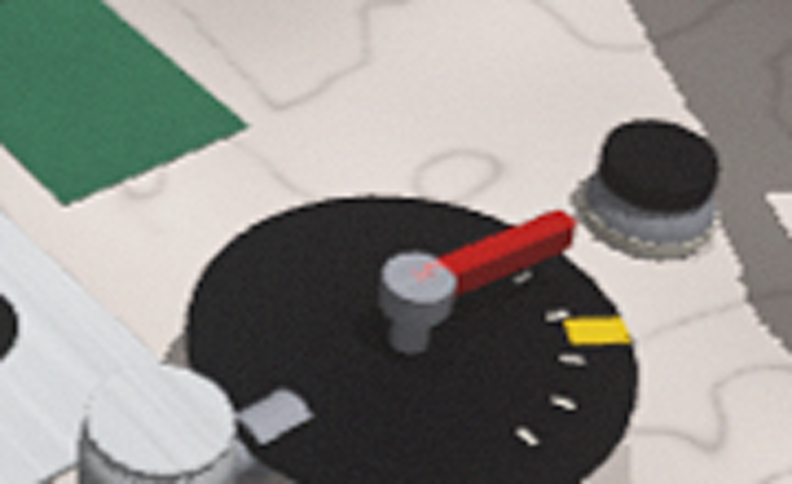

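Handle at about 1.47 rad and mark at about 1.04 rad. The hub is near (502, 292.5), and the handle grip is clear of the tin.

```bash
python3 -m crank '[[-0.375,-0.115,0.1,0,0,-0.045,0],[-0.754,-0.226,0.211,0,0,-0.089,0],[-0.754,-0.226,0.211,0,0,-0.089,0]]' 40
python3 -m crank '[[-0.37,-0.14,0.1,0,0,-0.045,0],[-0.736,-0.278,0.211,0,0,-0.089,0],[-0.736,-0.278,0.211,0,0,-0.089,0]]'
python3 -m crank '[[-0.36,-0.165,0.1,0,0,-0.045,0],[-0.715,-0.328,0.211,0,0,-0.089,0],[-0.715,-0.328,0.211,0,0,-0.089,0]]'
python3 -m crank '[[-0.345,-0.19,0.1,0,0,-0.045,0],[-0.69,-0.377,0.211,0,0,-0.089,0],[-0.69,-0.377,0.211,0,0,-0.089,0],[-0.69,-0.377,0.211,0,0,-0.089,0]]'
python3 - <<'E'
from plan import *
st(); snap('wrist','w1')
q=Rdown(175)
hops([([437,298,249],q)])
E
```

```text
time_s: 0.4
eef_pos: [252.6, 440.3, 382.0]
ee_rot: [-0.0, 0.149, 0.989, -0.001]
force: [-0.4, 1.6, -0.3]
grip_width: 1.002
grip_force: 0.0
time_s: 0.7
eef_pos: [314.5, 392.4, 361.2]
ee_rot: [-0.001, 0.114, 0.993, -0.001]
force: [-0.6, 0.1, 0.7]
grip_width: 1.0
grip_force: 0.0
time_s: 1.0
eef_pos: [376.6, 344.7, 340.3]
ee_rot: [-0.001, 0.079, 0.997, -0.001]
force: [-0.2, 0.4, -0.1]
grip_width: 0.999
grip_force: 0.0
time_s: 1.4
eef_pos: [436.6, 298.8, 320.4]
ee_rot: [-0.0, 0.044, 0.999, 0.0]
force: [-0.4, 0.5, 0.3]
grip_width: 1.001
grip_force: 0.0
t 1.4 p [436.6 298.8 320.4] x [-0.996  0.087  0.001] z [-0.001  0.    -1.   ] q [0.38, 0.4, 1.6, 0.0, 1.14, -1.11] F [-0.4  0.5  0.3] w 1.001 gf 0.0
[-0.009, -0.011, 0.716] [0.001, -0.0, 0.001] -> [437. 298. 249.]
--
```

View pics/w1.png

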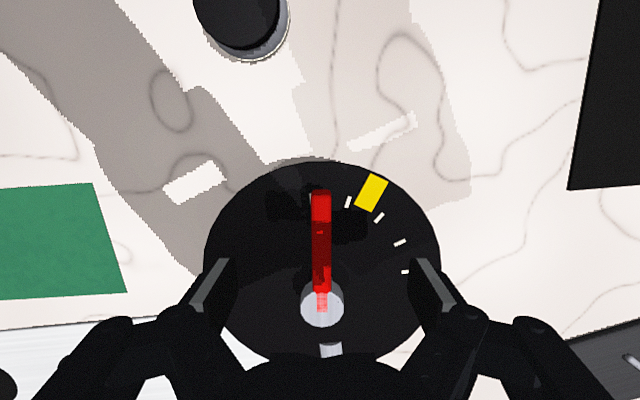

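Run:
```python
from plan import *
im,d,ci=load('w1');P=cloud(d,ci);hsv=cv2.cvtColor(im,cv2.COLOR_RGB2HSV);H,S,V=[hsv[...,i].astype(int) for i in range(3)]
y=(H>20)&(H<32)&(S>150)&(V>120); v,u=np.nonzero(y)
q=np.array([onplane(a,b,64,ci)[:2] for a,b in zip(u,v)]); print('mark',q.mean(0),cv2.minAreaRect(q.astype(np.float32)),len(q))
r=((H<6)|(H>174))&(S>150)&(P[...,2]>100)&(P[...,2]<106); v,u=np.nonzero(r)
h=np.array([onplane(a,b,103,ci)[:2] for a,b in zip(u,v)]);print('handle',h.mean(0),cv2.minAreaRect(h.astype(np.float32)),len(h))
k=(P[...,2]>104)&(S<60)&(V>100)&(np.hypot(P[...,0]-502,P[...,1]-292)<40);print('knob',P[k].mean(0),k.sum())
dl=(P[...,2]>59)&(P[...,2]<66)&(np.hypot(P[...,0]-502,P[...,1]-292)<125);print('dial',cv2.minEnclosingCircle(P[dl][:,:2].astype(np.float32)))
g=cv2.Canny((dl*255).astype(np.uint8),50,150)
b=P[dl]; rr=np.hypot(b[:,0]-502,b[:,1]-292); an=np.arctan2(b[:,1]-292,b[:,0]-502)
E=[]
for a in np.arange(-3.1,3.1,.05):
    m=(abs(an-a)<.03)
    if m.any():
        i=np.argmax(np.where(m,rr,0)); 
        if rr[i]>95: E.append(b[i,:2])
E=np.array(E); A=np.c_[2*E,np.ones(len(E))]; s=np.linalg.lstsq(A,(E**2).sum(1),rcond=None)[0]; print('circ',s[:2],np.sqrt(s[2]+s[0]**2+s[1]**2),len(E))
for hub in([502.3,292.7],s[:2]):
    for n,p in(('mark',q),('handle',h)):
        e=p.mean(0)-hub; print(n,np.degrees(np.arctan2(e[1],e[0])))
    hd=np.linalg.svd(q-q.mean(0))[2][0],np.linalg.svd(h-h.mean(0))[2][0]
    print([np.degrees(np.arctan2(*-a[::-1]))%180 for a in hd])
```

```text
mark [426.47577654 338.80482524] ((426.70135498046875, 338.71307373046875), (16.706707000732422, 28.736183166503906), 59.102481842041016) 731
handle [448.80542886 297.52697122] ((457.3072509765625, 296.8255615234375), (13.759100914001465, 89.46312713623047), 85.42560577392578) 1940
knob [504.64492098 294.10759062 104.25354015] 83
dial ((503.6654357910156, 293.040283203125), 105.3819351196289)
circ [502.98444183 293.07798267] 104.38876099151624 87
mark 148.69835887531843
handle 174.84399775899234
[np.float64(149.10408983942736), np.float64(175.18032788025383)]
mark 149.13455596547487
handle 175.30560632150883
[np.float64(149.10408983942736), np.float64(175.18032788025383)]
```

```bash
python3 -m crank '[[-0.02,-0.005,0.35,0,0,0,0],[-0.02,-0.005,0.7,0,0,0,0],[-0.02,-0.005,0.716,0,0,0,0],[-0.02,-0.005,0.716,0,0,0,0.5],[-0.02,-0.005,0.716,0,0,0,1],[-0.02,-0.005,0.716,0,0,0,1],[-0.02,-0.005,0.716,0,0,0,1],[-0.02,-0.005,0.716,0,0,0,1],[-0.02,-0.005,0.716,0,0,0,1],[-0.02,-0.005,0.716,0,0,0,1],[-0.02,-0.005,0.716,0,0,0,1],[-0.02,-0.005,0.716,0,0,0,1]]' 30
python3 - <<'E'
from plan import *
st()
hub=np.array([503,293])
# from current, arc to heading 90 (past stop ~91) in calls of 40deg
p,r,s=pose()
for (a0,a1) in((175.3,135.3),(135.3,97)):
    H=lambda a:(np.r_[hub+65*np.array([np.cos(np.radians(a)),np.sin(np.radians(a))]),249],Rdown(a))
    P0,R0=H(a0)
    for k in np.arange(1,7):
        P1,R1=H(a0+(a1-a0)*k/6); print(np.round(R0.inv().apply(P1-P0)/100,3).tolist(),np.round((R0.inv()*R1).as_rotvec()/np.radians(45),3).tolist())
E
```

```text
time_s: 2.65
eef_pos: [439.1, 297.6, 249.3]
ee_rot: [0.0, 0.043, 0.999, 0.0]
force: [-1.6, -0.5, 6.2]
grip_width: 0.156
grip_force: 34.5
t 2.65 p [439.1 297.6 249.3] x [-0.996  0.086 -0.001] z [ 0.001  0.    -1.   ] q [0.37, 0.5, 1.67, 0.0, 0.97, -1.11] F [-1.6 -0.5  6.2] w 0.156 gf 34.5
[-0.004, 0.075, 0.0] [0.0, 0.0, 0.148]
[-0.018, 0.15, 0.0] [0.0, 0.0, 0.296]
[-0.039, 0.222, 0.0] [0.0, 0.0, 0.444]
[-0.069, 0.292, 0.0] [0.0, 0.0, 0.593]
[-0.107, 0.357, 0.0] [0.0, 0.0, 0.741]
[-0.152, 0.418, 0.0] [0.0, 0.0, 0.889]
[-0.004, 0.072, 0.0] [0.0, 0.0, 0.142]
[-0.016, 0.144, 0.0] [0.0, 0.0, 0.284]
[-0.036, 0.213, 0.0] [0.0, 0.0, 0.426]
[-0.063, 0.28, 0.0] [0.0, 0.0, 0.567]
[-0.098, 0.344, 0.0] [0.0, 0.0, 0.709]
[-0.14, 0.403, 0.0] [0.0, 0.0, 0.851]
```

```bash
python3 -m crank '[[-0.004,0.075,0,0,0,0.148,1],[-0.018,0.15,0,0,0,0.296,1],[-0.039,0.222,0,0,0,0.444,1],[-0.069,0.292,0,0,0,0.593,1],[-0.107,0.357,0,0,0,0.741,1],[-0.152,0.418,0,0,0,0.889,1],[-0.152,0.418,0,0,0,0.889,1]]'
python3 -m crank '[[-0.004,0.072,0,0,0,0.142,1],[-0.016,0.144,0,0,0,0.284,1],[-0.036,0.213,0,0,0,0.426,1],[-0.063,0.28,0,0,0,0.567,1],[-0.098,0.344,0,0,0,0.709,1],[-0.14,0.403,0,0,0,0.851,1],[-0.14,0.403,0,0,0,0.851,1]]'
python3 - <<'E'
from plan import *
st()
p,r,s=pose();x=r.as_matrix()[:,0];a=np.degrees(np.arctan2(x[1],x[0]));e=p[:2]-[503,293];print(a,np.degrees(np.arctan2(e[1],e[0])),np.hypot(*e),s['wrist_torque'])
E
```

```text
time_s: 3.35
eef_pos: [458.1, 338.0, 249.2]
ee_rot: [0.0, 0.384, 0.923, -0.0]
force: [-3.4, -4.9, 8.9]
grip_width: 0.158
grip_force: 35.1
time_s: 4.05
eef_pos: [496.4, 355.9, 249.2]
ee_rot: [-0.0, 0.666, 0.746, -0.001]
force: [-6.4, -6.4, 10.7]
grip_width: 0.162
grip_force: 35.9
t 4.05 p [496.4 355.9 249.2] x [-0.113  0.994 -0.001] z [-0.002 -0.002 -1.   ] q [0.43, 0.65, 1.4, -0.0, 1.09, 0.32] F [-6.4 -6.4 10.7] w 0.162 gf 35.9
96.49100868894917 95.99649863944497 63.27687490559384 [-1.11289131  0.97776393 -0.56240972]
```

```bash
python3 -m crank '[[-0.001,0.03,0,0,0,0.06,1],[-0.003,0.062,0,0,0,0.122,1],[-0.003,0.062,0,0,0,0.122,1]]'
python3 -m crank '[[0,0.015,0,0,0,0.03,1],[0,0.03,0,0,0,0.06,1],[0,0.03,0,0,0,0.06,1]]'
python3 - <<'E'
from plan import *
st()
p,r,s=pose();x=r.as_matrix()[:,0];a=np.degrees(np.arctan2(x[1],x[0]));e=p[:2]-[503,293];print(a,np.degrees(np.arctan2(e[1],e[0])),np.hypot(*e),s['wrist_torque'])
E
```

```text
time_s: 4.35
eef_pos: [501.9, 356.4, 249.2]
ee_rot: [-0.0, 0.7, 0.714, -0.002]
force: [-9.8, -7.6, 11.6]
grip_width: 0.157
grip_force: 35.3
time_s: 4.65
eef_pos: [503.4, 356.7, 249.0]
ee_rot: [-0.001, 0.715, 0.699, -0.005]
force: [-22.2, -9.7, 17.6]
grip_width: 0.161
grip_force: 45.6
t 4.65 p [503.4 356.7 249. ] x [ 0.023  1.    -0.005] z [-0.009 -0.005 -1.   ] q [0.43, 0.66, 1.38, -0.0, 1.11, 0.45] F [-22.2  -9.7  17.6] w 0.161 gf 45.6
88.69755676970104 89.66516436581654 63.739853455965736 [-1.52218603  3.16999008  0.97909175]
```

```bash
python3 -m crank '[[0,-0.01,0,0,0,0,0],[0,-0.01,0,0,0,0,0],[0,-0.01,0,0,0,0,0],[0,-0.01,0,0,0,0,0],[0,-0.01,-0.4,0,0,0,0],[0,-0.01,-0.8,0,0,0,0],[0,-0.01,-1,0,0,0,0],[0,-0.01,-1,0,0,0,0]]'
cat > va.py <<'E'
from plan import *
import sys
def meas(f):
    im,d,ci=load(f);P=cloud(d,ci);hsv=cv2.cvtColor(im,cv2.COLOR_RGB2HSV);H,S,V=[hsv[...,i].astype(int) for i in range(3)]
    r=((H<6)|(H>174))&(S>150)&(P[...,2]>99)&(P[...,2]<106)&(np.hypot(P[...,0]-503,P[...,1]-293)<110); v,u=np.nonzero(r)
    h=np.array([onplane(a,b,103,ci)[:2] for a,b in zip(u,v)]);hd=np.linalg.svd(h-h.mean(0))[2][0];e=h.mean(0)-[503,293]
    print('handle',h.mean(0),np.degrees(np.arctan2(hd[1],hd[0]))%180,np.degrees(np.arctan2(e[1],e[0])),len(h),cv2.minAreaRect(h.astype(np.float32)))
    y=(H>20)&(H<32)&(S>150)&(V>120)&(np.hypot(P[...,0]-503,P[...,1]-293)<115); v,u=np.nonzero(y)
    if len(u)>50:
        q=np.array([onplane(a,b,64,ci)[:2] for a,b in zip(u,v)]);e=q.mean(0)-[503,293];hd=np.linalg.svd(q-q.mean(0))[2][0]; print('mark',q.mean(0),np.degrees(np.arctan2(e[1],e[0])),np.degrees(np.arctan2(hd[1],hd[0]))%180,cv2.minAreaRect(q.astype(np.float32)))
snap('wrist',sys.argv[1]); meas(sys.argv[1])
E
python3 va.py w2; python3 -c "
from plan import *
st()"
```

```text
time_s: 5.45
eef_pos: [504.6, 357.1, 351.9]
ee_rot: [0.001, 0.716, 0.698, 0.003]
force: [0.0, 0.1, -0.0]
grip_width: 0.997
grip_force: 0.0
handle [502.05092249 347.43188118] 91.07021875753452 90.99891138840803 1493 ((502.3185119628906, 338.0372314453125), (13.74070930480957, 91.23213958740234), 1.3010731935501099)
mark [427.7091266  337.98053392] 149.14491465821476 144.00596278584607 ((562.2857055664062, 243.87454223632812), (18.60101318359375, 359.8902587890625), 55.1042366027832)
t 5.5 p [504.4 357.  349.6] x [0.025 1.    0.001] z [ 0.002  0.001 -1.   ] q [0.43, 0.56, 1.28, 0.0, 1.3, 0.45] F [ 0.4 -0.4  0.2] w 0.993 gf 0.0
```

```bash
cat >> plan.py <<'E'
import json
def log():
    s=status.sense(); open('log.jsonl','a').write(json.dumps([list(map(float,s[k])) for k in('joints','eef_pos','ee_rot')])+'\n')
_st=st
def st(): _st(); log()
E
python3 - <<'E'
from plan import *
st();hops([([594.5,-373.8,280],Rdown(84.7)),([594.5,-373.8,178.5],Rdown(84.7))])
E
```

```text
t 5.5 p [504.4 357.  349.6] x [0.025 1.    0.001] z [ 0.002  0.001 -1.   ] q [0.43, 0.56, 1.28, 0.0, 1.3, 0.45] F [ 0.4 -0.4  0.2] w 0.993 gf 0.0
[-0.91, 0.135, 0.086] [0.0, -0.0, 0.011] -> [516. 266. 341.]
[-0.909, 0.143, 0.086] [0.0, -0.0, 0.011] -> [527. 174. 332.]
[-0.908, 0.151, 0.086] [0.0, -0.0, 0.011] -> [538.  83. 323.]
[-0.907, 0.158, 0.087] [0.0, -0.0, 0.011] -> [549.  -8. 315.]
[-0.905, 0.166, 0.087] [0.0, -0.0, 0.011] -> [ 561. -100.  306.]
[-0.904, 0.174, 0.087] [0.0, -0.0, 0.011] -> [ 572. -191.  297.]
[-0.902, 0.181, 0.087] [0.0, -0.0, 0.011] -> [ 583. -282.  289.]
[-0.901, 0.189, 0.087] [0.0, -0.0, 0.011] -> [ 594. -374.  280.]
--
[0.0, -0.0, 0.507] [0.0, 0.0, 0.0] -> [ 594. -374.  229.]
[0.0, -0.0, 0.507] [0.0, 0.0, 0.0] -> [ 594. -374.  178.]
--
```

```bash
L(){ python3 -c "from plan import *; log()"; }
python3 -m crank '[[-0.45,0.07,0.04,0,0,0,0],[-0.91,0.135,0.086,0,0,0.011,0],[-0.91,0.135,0.086,0,0,0.011,0]]' >/dev/null; L
python3 -m crank '[[-0.45,0.07,0.04,0,0,0,0],[-0.91,0.143,0.086,0,0,0.011,0],[-0.91,0.143,0.086,0,0,0.011,0]]'>/dev/null
python3 -m crank '[[-0.45,0.07,0.04,0,0,0,0],[-0.908,0.151,0.086,0,0,0.011,0],[-0.908,0.151,0.086,0,0,0.011,0]]'>/dev/null;L
python3 -m crank '[[-0.45,0.07,0.04,0,0,0,0],[-0.907,0.158,0.087,0,0,0.011,0],[-0.907,0.158,0.087,0,0,0.011,0]]'>/dev/null
python3 -m crank '[[-0.45,0.08,0.04,0,0,0,0],[-0.905,0.166,0.087,0,0,0.011,0],[-0.905,0.166,0.087,0,0,0.011,0]]'>/dev/null;L
python3 -m crank '[[-0.45,0.08,0.04,0,0,0,0],[-0.904,0.174,0.087,0,0,0.011,0],[-0.904,0.174,0.087,0,0,0.011,0]]'>/dev/null
python3 -m crank '[[-0.45,0.09,0.04,0,0,0,0],[-0.902,0.181,0.087,0,0,0.011,0],[-0.902,0.181,0.087,0,0,0.011,0]]'>/dev/null;L
python3 -m crank '[[-0.45,0.09,0.04,0,0,0,0],[-0.901,0.189,0.087,0,0,0.011,0],[-0.901,0.189,0.087,0,0,0.011,0],[-0.901,0.189,0.087,0,0,0.011,0]]'
python3 - <<'E'
from plan import *
st();snap('wrist','w3');snap('scene','scene1');snap('side','side1')
from m import seg
import io,contextlib
for f in ('w3','scene1','side1'):
    with contextlib.redirect_stdout(io.StringIO()): o=seg(f)
    for k,lo,hi in(('blue',41,50),('yellow',28,40)):
        for p in o.get(k,[]):
            q=p[(p[:,2]>lo)&(p[:,2]<hi)]
            if len(q)>30: print(f,k,len(q),cv2.minAreaRect(q[:,:2].astype(np.float32)),q.mean(0).round(1))
E
```

```text
time_s: 8.0
eef_pos: [594.6, -372.5, 278.2]
ee_rot: [-0.001, 0.739, 0.673, 0.0]
force: [0.1, 0.7, -0.4]
grip_width: 0.999
grip_force: 0.0
t 8.0 p [ 594.6 -372.5  278.2] x [0.093 0.996 0.002] z [-0.001  0.002 -1.   ] q [-0.73, 0.81, 1.02, 0.0, 1.31, -0.63] F [ 0.1  0.7 -0.4] w 0.999 gf 0.0
w3 blue 6723 ((596.0282592773438, -384.9127502441406), (94.37216186523438, 45.32128143310547), 84.55010986328125) [ 596.2 -383.    45.9]
w3 yellow 1769 ((477.5887451171875, -241.49609375), (26.805768966674805, 24.60559844970703), 87.45185089111328) [ 479.9 -241.5   34.5]
w3 yellow 1328 ((602.9519653320312, -312.53485107421875), (26.103565216064453, 25.771928787231445), 84.77249145507812) [ 603.1 -312.2   34.6]
scene1 blue 236 ((596.035888671875, -385.10491943359375), (95.47602844238281, 45.18698501586914), 86.36692810058594) [ 596.8 -382.9   45.6]
scene1 blue 306 ((477.6206359863281, -164.03892517089844), (95.18824005126953, 46.48423385620117), 87.49627685546875) [ 479.1 -161.6   45.6]
scene1 yellow 42 ((313.3521423339844, -217.69161987304688), (28.739070892333984, 24.287633895874023), 71.9690628051
[... 174 characters left out ...]
ene1 yellow 56 ((602.6831665039062, -311.6243591308594), (30.160663604736328, 24.68291664123535), 80.42981719970703) [ 603.9 -309.7   33.5]
side1 blue 173 ((485.33233642578125, -198.9263153076172), (58.03008270263672, 33.74758529663086), 44.409908294677734) [ 481.8 -198.2   44.8]
side1 blue 638 ((592.6599731445312, -388.9732971191406), (93.6446762084961, 44.520626068115234), 84.06019592285156) [ 593.1 -400.9   44.9]
side1 yellow 71 ((474.180908203125, -244.01382446289062), (23.492000579833984, 21.652099609375), 87.2822036743164) [ 473.7 -243.7   34.3]
side1 yellow 81 ((600.6734008789062, -313.85296630859375), (23.534015655517578, 21.202226638793945), 85.82730102539062) [ 599.9 -314.    34. ]
```

View pics/w3.png

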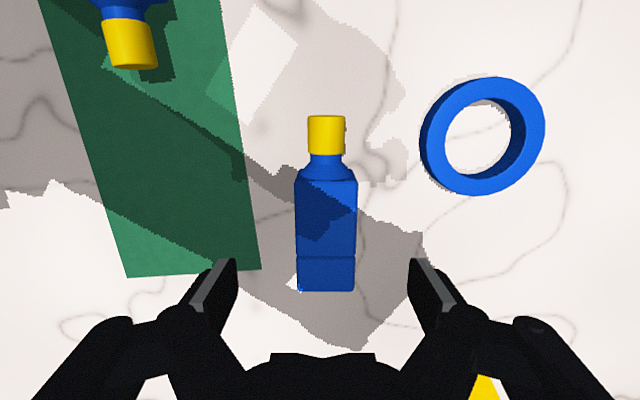

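Wrist view shows bottle A straight below the fingers: body at (326,235), cap at (326,135), tape clear on the right. Grasping it.

```bash
python3 -m crank '[[0.037,0.021,0.3,0,0,0,0],[0.037,0.021,0.6,0,0,0,0],[0.037,0.021,0.9,0,0,0,0],[0.037,0.021,0.985,0,0,0,0],[0.037,0.021,0.985,0,0,0,0.5],[0.037,0.021,0.985,0,0,0,1],[0.037,0.021,0.985,0,0,0,1],[0.037,0.021,0.985,0,0,0,1],[0.037,0.021,0.985,0,0,0,1],[0.037,0.021,0.985,0,0,0,1]]' 40 
python3 -m crank '[[0,0,0,0,0,0,1],[0,0,-0.3,0,0,0,1],[0,0,-0.6,0,0,0,1],[0,0,-0.9,0,0,0,1],[0,0,-0.95,0,0,0,1],[0,0,-0.95,0,0,0,1]]'
python3 - <<'E'
from plan import *
st()
from scipy.optimize import least_squares
D=[json.loads(l) for l in open('log.jsonl')]
# start & others
def fk(q,p):
    h,a,L1,L2,e,lat,w=p[:7]
    Rz_=R.from_euler('z',q[0]);t=np.array([a,lat,h]);o=R.from_euler('y',q[1])
    t=t+o.apply([0,0,L1]);o=o*R.from_euler('y',q[2]);t=t+o.apply([e,0,L2]);o=o*R.from_euler('z',p[7]*q[3])*R.from_euler('y',q[4]);t=t+o.apply([0,0,w])
    return Rz_.apply(t),Rz_*o
D.append([[9.81572432e-01,3.13424425e-01,1.49848703e+00,0,1.33099627e+00,-.223],[187.78,490.21,404.13],None])
f=lambda p:np.concatenate([fk(d[0],np.r_[p,100,1])[0]-d[1] for d in D])
r=least_squares(f,[300,0,400,400,0,110],x_scale=100);print(r.x.round(1),abs(r.fun).max(),len(D))
E
```

```text
time_s: 9.15
eef_pos: [596.8, -370.5, 183.2]
ee_rot: [0.002, 0.74, 0.673, 0.0]
force: [-0.4, 1.7, 6.3]
grip_width: 0.529
grip_force: 42.6
time_s: 9.75
eef_pos: [596.3, -370.4, 276.7]
ee_rot: [0.001, 0.74, 0.673, 0.0]
force: [-0.8, 0.8, -1.9]
grip_width: 0.533
grip_force: 41.9
t 9.75 p [ 596.3 -370.4  276.7] x [ 0.094  0.996 -0.001] z [ 0.001 -0.001 -1.   ] q [-0.72, 0.82, 1.03, 0.0, 1.3, -0.63] F [-0.8  0.8 -1.9] w 0.533 gf 41.9
[2.192e+02 1.000e-01 4.389e+02 3.974e+02 3.880e+01 1.163e+02] 0.047031287230765884 8
```

```bash
python3 -m crank '[[0,0,0,0,0.15,0,1],[0,0,0,0,0.3,0,1],[0,0,0,0,0.45,0,1],[0,0,0,0,0.6,0,1],[0,0,0,0,0.6,0,1],[0,0,0,0,0.6,0,1]]'
python3 -c "from plan import *; st()"
python3 -m crank '[[0,0,0,0,0.15,0,1],[0,0,0,0,0.3,0,1],[0,0,0,0,0.45,0,1],[0,0,0,0,0.6,0,1],[0,0,0,0,0.6,0,1],[0,0,0,0,0.6,0,1]]'
cat > kin.py <<'E'
from plan import *
from scipy.optimize import least_squares
def fk(q,p):
    h,a,L1,L2,e,lat,w,l2,sg=p
    A=R.from_euler('z',q[0]);t=np.array([a,lat,h]);o=R.from_euler('y',q[1])
    t=t+o.apply([0,0,L1]);o=o*R.from_euler('y',q[2]);t=t+o.apply([e,0,L2]);o=o*R.from_euler('z',sg*q[3]);t=t+o.apply([0,l2,0]);o=o*R.from_euler('y',q[4])
    t=t+o.apply([0,0,w]);return A.apply(t),A*o*R.from_euler('z',q[5])
E
python3 - <<'E'
from kin import *
st()
D=[json.loads(l) for l in open('log.jsonl')]
for sg in(1,-1):
    f=lambda p:np.concatenate([fk(d[0],np.r_[p,sg])[0]-d[1] for d in D])
    r=least_squares(f,[219,0,439,397,38.8,116,100,0],x_scale=100);print(sg,r.x.round(1),abs(r.fun).max(),len(D))
    for d in D[-3:]:
        Rt=R.from_quat(np.roll(d[2],-1));print((fk(d[0],np.r_[r.x,sg])[1].inv()*Rt).as_rotvec(degrees=True).round(1))
E
```

```text
time_s: 10.35
eef_pos: [596.2, -370.5, 274.4]
ee_rot: [-0.157, 0.72, 0.654, 0.171]
force: [0.4, 0.5, -1.7]
grip_width: 0.532
grip_force: 45.1
t 10.35 p [ 596.2 -370.5  274.4] x [0.085 0.888 0.452] z [ 0.041  0.45  -0.892] q [-0.76, 0.87, 0.96, 0.36, 1.62, -0.71] F [ 0.4  0.5 -1.7] w 0.532 gf 45.1
time_s: 10.95
eef_pos: [596.4, -370.2, 275.5]
ee_rot: [-0.304, 0.66, 0.6, 0.334]
force: [0.6, 0.6, -0.8]
grip_width: 0.534
grip_force: 45.2
t 10.95 p [ 596.4 -370.2  275.5] x [0.056 0.589 0.806] z [ 0.076  0.803 -0.591] q [-0.8, 0.93, 0.91, 0.72, 1.93, -0.66] F [ 0.6  0.6 -0.8] w 0.534 gf 45.2
1 [201.3  -0.  438.9 397.5  39.  116.3  81.9   0. ] 7.048583938740194e-12 9
[-0. -0. 90.]
[-0.  0. 90.]
[-0. -0. 90.]
-1 [150.8 117.5 366.4 315.4  54.7 164.7 -14.5 -42.6] 41.763705811942486 9
[-0.  0. 90.]
[-45.4   3.6  83.7]
[-78.2   9.5  47.4]
```

Kinematics are exact now. The tool would be flat and low for placing, so I will check a regrasp tilted about 25° with IK.

```bash
cat >> kin.py <<'E'
PK=[201.3,0,438.9,397.5,39.0,116.3,81.9,0,1]
LO=np.array([-2.94,-.97,.19,-1.23,.02,-2.88]);HI=np.array([2.94,2.17,2.56,4.37,3.11,2.88])
OFF=R.from_euler('z',90,degrees=True)
def ik(p,r,seed):
    def f(q):
        t,o=fk(q,PK); return np.r_[(t-p)/100,((o*OFF).inv()*r).as_rotvec()]
    s=least_squares(f,np.clip(seed,LO+.005,HI-.005),bounds=(LO,HI)); return s.x,np.abs(s.fun).max()
def u(h): return np.array([np.cos(np.radians(h)),np.sin(np.radians(h)),0])
Z=np.array([0,0,1.])
def lie(axis_pt,h,al,up=4,sx=1): # grasp pose on lying bottle; h heading of cap; tool x ~ sx*cap direction
    z=-Z*np.cos(np.radians(al))-u(h)*np.sin(np.radians(al)); r=Rz(sx*u(h),z); return np.r_[axis_pt,23]-z*(155+up),r
def stand(pt,zg,h,al,up=4,sx=1): # upright with tool heading h
    z=u(h)*np.cos(np.radians(al))-Z*np.sin(np.radians(al)); r=Rz(sx*Z,z); return np.r_[pt,zg]-z*(155+up),r
E
python3 - <<'E'
from kin import *
q0=np.array(status.sense()['joints'])
print(fk(q0,PK)[0])
down=np.array([-.72,.82,1.03,0,1.3,-.63])
A=np.array([596,-385])+26*u(84.6)[:2]
for al in(25,):
    q,e=ik(*lie(A,84.6,al),down);print('A lie',q.round(2),e)
    for h in(90,70,45,20,0):
        q,e=ik(*stand([649.5,-145],78,h,al),q0);print(h,'pad0',q.round(2),round(e,4), ik(*stand([649.5,-145],200,h,al),q0)[1].round(3))
    B=np.array([477.5,-167])+26*u(-92)[:2]
    for sx in(1,-1):
        for sd in(down,down+[0.2,0,0,0,0,0],down+[.2,0,0,0,0,2.5]):
            q,e=ik(*lie(B,-92,al,sx=sx),sd);print('B lie',sx,q.round(2),round(e,4))
        for h in(90,45,0,-30,-60,-90,-120):
            best=min((ik(*stand([645.5,115],78,h,al,sx=sx),s) for s in(q0,down,down+[.5,0,0,-.9,.5,.5],down+[.5,0,0,3,-1,0])),key=lambda a:a[1]);print(sx,h,'pad2',best[0].round(2),round(best[1],4))
E
```

```text
[ 596.39683897 -370.22734174  275.46008243]
A lie [-0.58  0.87  1.27 -0.51  0.87 -0.17] 8.931744233109384e-14
90 pad0 [-0.67  1.12  0.9   0.85  1.89 -0.73] 0.0 0.0
70 pad0 [-0.72  0.98  1.22  1.01  1.59 -0.72] 0.0 0.0
45 pad0 [-0.75  0.83  1.56  1.29  1.23 -0.76] 0.0 0.0
20 pad0 [-0.7   0.72  1.82  1.75  0.92 -0.91] 0.0 0.0
0 pad0 [-0.58  0.68  1.94  2.3   0.73 -1.15] 0.0 0.0
B lie 1 [-0.77  0.69  1.63  0.35  1.15  2.21] 0.0
B lie 1 [-0.66  0.65  1.74 -0.52  0.56 -2.88] 0.7723
B lie 1 [-0.77  0.69  1.63  0.35  1.15  2.21] 0.0
1 90 pad2 [-0.34  0.95  1.29  1.03  1.54 -0.74] 0.0
1 45 pad2 [-0.32  0.72  1.83  1.7   0.95 -0.91] 0.0
1 0 pad2 [-0.    0.66  1.98  3.14  0.63 -1.57] 0.0
1 -30 pad2 [ 0.23  0.74  1.78  4.27  0.75 -2.19] 0.0
1 -60 pad2 [ 0.31  0.88  1.54  4.37  1.04 -2.14] 0.3767
1 -90 pad2 [ 0.32  1.08  0.99 -1.04  1.61 -2.55] 0.0
1 -120 pad2 [ 0.24  1.33  0.46 -0.87  2.11 -2.54] 0.0
B lie -1 [-0.77  0.69  1.63  0.35  1.15 -0.93] 0.0
B lie -1 [-0.77  0.69  1.63  0.35  1.15 -0.93] 0.0
B lie -1 [-0.77  0.69  1.63  0.35  1.15 -0.93] 0.0
-1 90 pad2 [-0.34  0.95  1.29  1.03  1.54  2.4 ] 0.0
-1 45 pad2 [-0.32  0.72  1.83  1.7   0.95  2.23] 0.0
-1 0 pad2 [-0.    0.66  1.98  3.14  0.63  1.57] 0.0
-1 -30 pad2 [0.23 0.74 1.78 4.27 0.75 0.95] 0.0
-1 -60 pad2 [ 0.32  0.89  1.41 -1.23  1.15  0.58] 0.0895
-1 -90 pad2 [ 0.32  1.08  0.99 -1.04  1.61  0.59] 0.0
-1 -120 pad2 [ 0.24  1.33  0.46 -0.87  2.11  0.6 ] 0.0
```

```bash
python3 -m crank '[[0,0,0,0,-0.15,0,1],[0,0,0,0,-0.3,0,1],[0,0,0,0,-0.45,0,1],[0,0,0,0,-0.6,0,1],[0,0,0,0,-0.6,0,1]]' >/dev/null
python3 -m crank '[[0,0,0,0,-0.15,0,1],[0,0,0,0,-0.3,0,1],[0,0,0,0,-0.45,0,1],[0,0,0,0,-0.6,0,1],[0,0,0,0,-0.6,0,1],[0,0,0,0,-0.6,0,1]]'
python3 -m crank '[[0,0,0.3,0,0,0,1],[0,0,0.6,0,0,0,1],[0,0,0.85,0,0,0,1],[0,0,0.94,0,0,0,1],[0,0,0.94,0,0,0,1]]'
python3 - <<'E'
from kin import *
st();p,r,s=pose()
x=r.as_matrix()[:,0];h=np.degrees(np.arctan2(x[1],x[0]));A=p[:2]+11.5*u(h)[:2]
P,Q=lie(A,h,25,up=4); z=Q.as_matrix()[:,2]
print(h);hops([(p+[0,0,50],r),(P-50*z,Q),(P,Q)])
q=s['joints']
for w in((P-50*z,Q),(P,Q)): q,e=ik(*w,q);print(q.round(2),e)
E
```

```text
time_s: 12.05
eef_pos: [596.4, -370.2, 275.9]
ee_rot: [-0.001, 0.74, 0.673, 0.001]
force: [0.6, -0.6, -1.6]
grip_width: 0.53
grip_force: 45.2
time_s: 12.55
eef_pos: [596.3, -370.6, 182.7]
ee_rot: [-0.001, 0.74, 0.673, 0.001]
force: [-1.5, 1.5, 3.7]
grip_width: 0.533
grip_force: 46.7
t 12.55 p [ 596.3 -370.6  182.7] x [0.095 0.995 0.003] z [ 0.     0.003 -1.   ] q [-0.72, 0.92, 1.09, 0.0, 1.14, -0.63] F [-1.5  1.5  3.7] w 0.533 gf 46.7
84.56292928991661
[0.001, -0.0, -0.5] [0.0, 0.0, 0.0] -> [ 596. -371.  233.]
--
[0.499, 0.0, 0.103] [-0.0, -0.279, 0.0] -> [ 601. -321.  223.]
[0.509, 0.0, -0.008] [-0.0, -0.279, 0.0] -> [ 606. -271.  212.]
--
[0.0, -0.0, 0.5] [0.0, -0.0, -0.0] -> [ 604. -292.  167.]
--
[-0.55  0.79  1.28 -0.49  0.93 -0.19] 5.684341886080802e-16
[-0.58  0.86  1.27 -0.51  0.86 -0.17] 4.558842192636803e-13
```

```bash
python3 -m crank '[[0,0,0,0,0,0,0],[0,0,0,0,0,0,0],[0,0,0,0,0,0,0],[0,0,-0.25,0,0,0,0],[0,0,-0.5,0,0,0,0],[0,0,-0.5,0,0,0,0]]' >/dev/null
python3 -m crank '[[0.25,0,0.04,0,-0.14,0,0],[0.499,0,0.103,0,-0.279,0,0],[0.499,0,0.103,0,-0.279,0,0]]' >/dev/null
python3 -m crank '[[0.25,0,0,0,-0.14,0,0],[0.509,0,-0.008,0,-0.279,0,0],[0.509,0,-0.008,0,-0.279,0,0],[0.509,0,-0.008,0,-0.279,0,0]]' >/dev/null
python3 - <<'E'
from kin import *
st();snap('wrist','w4')
A=np.array([596.3,-370.6])+11.5*u(84.56)[:2]
P,Q=lie(A,84.56,25,up=4);hops([(P,Q)])
from m import seg
import io,contextlib
with contextlib.redirect_stdout(io.StringIO()): o=seg('w4')
for k,lo,hi in(('blue',41,50),('yellow',28,40)):
    for p in o.get(k,[]):
        q=p[(p[:,2]>lo)&(p[:,2]<hi)]
        if len(q)>30: print(k,len(q),cv2.minAreaRect(q[:,:2].astype(np.float32)),q.mean(0).round(1))
E
```

```text
t 13.85 p [ 605.7 -271.8  211.3] x [ 0.085  0.903 -0.422] z [-0.04  -0.42  -0.907] q [-0.55, 0.79, 1.28, -0.49, 0.93, -0.19] F [-0.5 -0.   0.3] w 0.999 gf 0.0
[0.007, 0.0, 0.487] [-0.0, -0.0, -0.0] -> [ 604. -292.  167.]
--
blue 5573 ((595.4126586914062, -383.85235595703125), (91.76653289794922, 44.63596725463867), 84.75435638427734) [ 596.4 -374.5   45.7]
yellow 1574 ((487.4530029296875, -245.822509765625), (27.82123374938965, 11.234484672546387), 60.02836608886719) [ 485.9 -246.4   32. ]
yellow 2084 ((602.4598388671875, -311.738525390625), (27.30474090576172, 25.75840950012207), 84.39904022216797) [ 602.9 -309.    34.2]
```

```bash
python3 -m crank '[[0.007,0,0.25,0,0,0,0],[0.007,0,0.487,0,0,0,0],[0.007,0,0.487,0,0,0,0.5],[0.007,0,0.487,0,0,0,1],[0.007,0,0.487,0,0,0,1],[0.007,0,0.487,0,0,0,1],[0.007,0,0.487,0,0,0,1],[0.007,0,0.487,0,0,0,1]]' 60
python3 -m crank '[[0,0,0,0,0,0,1],[-0.13,0,-0.3,0,0,0,1],[-0.27,0,-0.6,0,0,0,1],[-0.42,0,-0.907,0,0,0,1],[-0.42,0,-0.907,0,0,0,1],[-0.42,0,-0.907,0,0,0,1]]'
python3 - <<'E'
from kin import *
st();p,r,s=pose()
m=r.as_matrix();g=p+159*m[:,2];print('grasp',g)
w=[]
q=s['joints']
# stand up about grasp point in air at z 150: al 25 heading h
for h,pt,zg in((84.6,g[:2],150),(60,[622,-250],165),(60,[649.5,-145],165),(60,[649.5,-145],79)):
    P,Q=stand(pt,zg,h,25);q,e=ik(P,Q,q);print(q.round(2),round(e,4));w.append((P,Q))
hops(w)
E
```

```text
time_s: 14.7
eef_pos: [604.2, -291.0, 168.5]
ee_rot: [0.147, 0.722, 0.657, -0.161]
force: [-1.2, 1.6, 6.0]
grip_width: 0.532
grip_force: 62.4
time_s: 15.3
eef_pos: [603.8, -290.3, 267.3]
ee_rot: [0.147, 0.722, 0.657, -0.161]
force: [-0.7, 0.5, -1.2]
grip_width: 0.531
grip_force: 61.7
t 15.3 p [ 603.8 -290.3  267.3] x [ 0.085  0.901 -0.424] z [-0.039 -0.423 -0.906] q [-0.58, 0.74, 1.22, -0.46, 1.02, -0.27] F [-0.7  0.5 -1.2] w 0.531 gf 61.7
grasp [ 597.55392888 -357.51671236  123.2817073 ]
[-0.93  1.25  0.44  0.88  2.23 -0.56] 0.0
[-0.88  0.86  1.2   1.02  1.65 -0.59] 0.0
[-0.74  0.78  1.35  1.09  1.51 -0.6 ] 0.0
[-0.74  0.92  1.36  1.1   1.44 -0.72] 0.0
[-0.568, 0.0, 0.45] [0.0, 0.667, 0.0] -> [ 597. -361.  251.]
[-0.717, 0.0, 0.106] [0.0, 0.667, 0.0] -> [ 591. -431.  234.]
[-0.674, 0.0, -0.267] [0.0, 0.667, 0.0] -> [ 584. -501.  217.]
--
[0.327, -0.229, 0.523] [-0.248, 0.0, 0.116] -> [ 567. -438.  225.]
[0.3, -0.354, 0.466] [-0.248, 0.0, 0.116] -> [ 550. -375.  232.]
--
[0.442, -0.287, 0.949] [0.0, 0.0, -0.0] -> [ 577. -270.  232.]
--
[-0.779, -0.0, 0.363] [0.0, -0.0, 0.0] -> [ 577. -270.  146.]
--
```

```bash
python3 -m crank '[[-0.14,0,0.11,0,0.167,0,1],[-0.28,0,0.22,0,0.33,0,1],[-0.42,0,0.34,0,0.5,0,1],[-0.568,0,0.45,0,0.667,0,1],[-0.568,0,0.45,0,0.667,0,1]]' >/dev/null
python3 -m crank '[[-0.18,0,0.03,0,0.167,0,1],[-0.36,0,0.06,0,0.33,0,1],[-0.54,0,0.08,0,0.5,0,1],[-0.717,0,0.106,0,0.667,0,1],[-0.717,0,0.106,0,0.667,0,1]]' >/dev/null
python3 -m crank '[[-0.17,0,-0.06,0,0.167,0,1],[-0.33,0,-0.12,0,0.33,0,1],[-0.5,0,-0.2,0,0.5,0,1],[-0.674,0,-0.267,0,0.667,0,1],[-0.674,0,-0.267,0,0.667,0,1]]'
python3 -m crank '[[0.16,-0.115,0.26,-0.124,0,0.058,1],[0.327,-0.229,0.523,-0.248,0,0.116,1],[0.327,-0.229,0.523,-0.248,0,0.116,1]]' >/dev/null
python3 -m crank '[[0.15,-0.18,0.23,-0.124,0,0.058,1],[0.3,-0.354,0.466,-0.248,0,0.116,1],[0.3,-0.354,0.466,-0.248,0,0.116,1]]' >/dev/null
python3 -m crank '[[0.15,-0.1,0.32,0,0,0,1],[0.3,-0.2,0.64,0,0,0,1],[0.442,-0.287,0.949,0,0,0,1],[0.442,-0.287,0.949,0,0,0,1],[0.442,-0.287,0.949,0,0,0,1]]'
python3 - <<'E'
from kin import *
st();snap('scene','scene2');snap('side','side2');hops([stand([649.5,-145],79,60,25)])
im=np.vstack([load('scene2')[0][80:330,120:520],load('side2')[0][150:400,200:600]]);cv2.imwrite('pics/c2.png',im[:,:,::-1])
E
```

```text
time_s: 16.8
eef_pos: [584.0, -501.5, 213.6]
ee_rot: [-0.362, 0.626, 0.566, 0.396]
force: [-0.1, -0.5, -1.9]
grip_width: 0.531
grip_force: 61.9
time_s: 17.9
eef_pos: [578.1, -269.1, 232.3]
ee_rot: [-0.267, 0.731, 0.424, 0.463]
force: [0.6, -0.3, -0.5]
grip_width: 0.535
grip_force: 62.0
t 17.9 p [ 578.1 -269.1  232.3] x [0.211 0.372 0.904] z [ 0.451  0.784 -0.428] q [-0.74, 0.78, 1.35, 1.09, 1.5, -0.6] F [ 0.6 -0.3 -0.5] w 0.535 gf 62.0
[-0.773, -0.006, 0.371] [0.001, 0.005, 0.002] -> [ 577. -270.  146.]
--
```

View pics/c2.png

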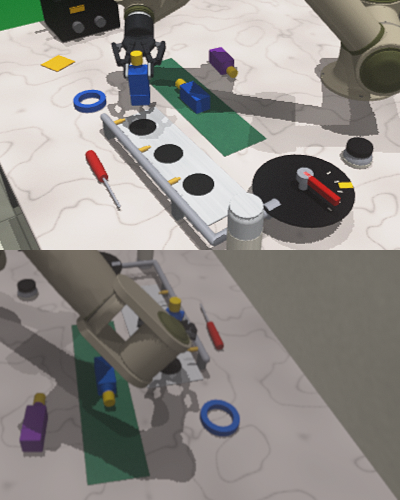

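```bash
cat > up.py <<'E'
from h import *
def upr(f,box): # box x0,x1,y0,y1 ; upright bottle stats
    im,d,ci=load(f);P=cloud(d,ci);hsv=cv2.cvtColor(im,cv2.COLOR_RGB2HSV);H,S,V=[hsv[...,i].astype(int) for i in range(3)]
    b=(P[...,0]>box[0])&(P[...,0]<box[1])&(P[...,1]>box[2])&(P[...,1]<box[3])&(d>0)
    y=b&(H>18)&(H<32)&(S>150)&(V>60)&(P[...,2]>80); bl=b&(H>100)&(H<125)&(S>130)&(V>30)
    if y.sum()<10: print(f,'no cap'); return
    q=P[y]; t=np.percentile(q[:,2],97); top=q[q[:,2]>t-4]
    n,c=None,None
    print(f,'captop z',t.round(1),'top centre',cv2.minAreaRect(top[:,:2].astype(np.float32))[0],top.mean(0).round(1),len(top),'cap n',len(q))
    if bl.sum()>30:
        B=P[bl]; 
        for lo,hi in((t-130,t-105),(t-95,t-70),(t-70,t-50)):
            w=B[(B[:,2]>lo)&(B[:,2]<hi)]
            if len(w)>10:print('  slice',round((lo+hi)/2),w.mean(0).round(1),len(w),'x',np.percentile(w[:,0],[3,97]).round(0),'y',np.percentile(w[:,1],[3,97]).round(0))
E
python3 - <<'E'
from up import *
for f in('scene2','side2'): upr(f,(590,730,-230,-60))
E
```

```text
scene2 captop z 224.9 top centre (648.8729248046875, -141.78134155273438) [ 651.1 -141.1  223.4] 59 cap n 155
  slice 107 [ 657.5 -124.5  107.8] 163 x [630. 677.] y [-136. -115.]
  slice 142 [ 657.6 -124.1  142.2] 164 x [630. 677.] y [-135. -113.]
  slice 165 [ 658.5 -124.   165.1] 146 x [635. 677.] y [-135. -114.]
side2 captop z 223.8 top centre (648.3575439453125, -146.66305541992188) [ 648.6 -147.5  222.3] 58 cap n 63
```

```bash
python3 -m crank '[[-0.2,0,0.095,0,0,0,1],[-0.4,0,0.19,0,0,0,1],[-0.6,0,0.284,0,0,0,1],[-0.7,0,0.331,0,0.005,0,1],[-0.725,0,0.343,0,0.005,0,1],[-0.725,0,0.343,0,0.005,0,1],[-0.725,0,0.343,0,0.005,0,1]]'
python3 - <<'E'
from kin import *
from up import *
st();snap('scene','scene3')
upr('scene3',(590,730,-230,-60))
E
```

```text
time_s: 18.7
eef_pos: [577.8, -270.1, 152.5]
ee_rot: [-0.268, 0.73, 0.422, 0.467]
force: [0.1, -0.1, -0.7]
grip_width: 0.53
grip_force: 62.0
t 18.7 p [ 577.8 -270.1  152.5] x [0.209 0.365 0.907] z [ 0.455  0.785 -0.42 ] q [-0.74, 0.91, 1.36, 1.11, 1.45, -0.72] F [ 0.1 -0.1 -0.7] w 0.53 gf 62.0
scene3 captop z 145.9 top centre (650.88330078125, -143.00962829589844) [ 651.2 -142.7  144.6] 58 cap n 147
  slice 28 [ 658.2 -125.1   28.4] 151 x [628. 678.] y [-138. -114.]
  slice 63 [ 657.9 -124.9   63.6] 151 x [632. 677.] y [-136. -114.]
  slice 86 [ 658.3 -124.8   86.4] 123 x [636. 677.] y [-136. -114.]
```

```bash
python3 -m crank '[[-0.01,0,0.005,0,0,0,1],[-0.018,0,0.0084,0,0,0,1],[-0.027,0,0.0126,0,0,0,1],[-0.027,0,0.0126,0,0,0,1]]'
python3 -m crank '[[-0.009,0,0.0042,0,0,0,1],[-0.009,0,0.0042,0,0,0,1]]'
```

```text
time_s: 19.15
eef_pos: [577.7, -269.7, 148.6]
ee_rot: [-0.269, 0.73, 0.421, 0.467]
force: [-0.0, -0.5, 0.9]
grip_width: 0.532
grip_force: 62.3
time_s: 19.35
eef_pos: [577.7, -269.8, 148.3]
ee_rot: [-0.269, 0.729, 0.421, 0.467]
force: [-2.3, -0.6, 7.8]
grip_width: 0.528
grip_force: 62.8
```

```bash
python3 -m crank '[[0,0,0,0,0,0,0.3],[0,0,0,0,0,0,0],[0,0,0,0,0,0,0],[0,0,0,0,0,0,0],[0,0,0,0,0,0,0],[0,0,-0.2,0,0,0,0],[0,0,-0.5,0,0,0,0],[0,0,-0.8,0,0,0,0],[0,0,-1,0,0,0,0],[0,0,-1,0,0,0,0]]'
python3 - <<'E'
from kin import *
from up import *
st();snap('scene','scene4');snap('side','side4')
upr('scene4',(590,730,-230,-60));upr('side4',(590,730,-230,-60))
import m
m.seg('scene4')
E
```

```text
time_s: 20.35
eef_pos: [531.0, -351.0, 190.9]
ee_rot: [-0.267, 0.73, 0.421, 0.467]
force: [0.3, 0.2, 0.1]
grip_width: 1.0
grip_force: 0.0
t 20.35 p [ 531.  -351.   190.9] x [0.21  0.365 0.907] z [ 0.457  0.783 -0.421] q [-0.88, 0.86, 1.33, 1.02, 1.58, -0.7] F [0.3 0.2 0.1] w 1.0 gf 0.0
scene4 captop z 141.9 top centre (649.794677734375, -141.63436889648438) [ 650.2 -141.7  140.4] 53 cap n 132
  slice 24 [ 657.3 -124.6   25.3] 153 x [630. 678.] y [-137. -115.]
  slice 59 [ 656.9 -123.8   59.9] 157 x [630. 677.] y [-137. -113.]
  slice 82 [ 659.7 -123.7   82.5] 111 x [641. 677.] y [-134. -113.]
side4 captop z 141.6 top centre (649.0303955078125, -146.42701721191406) [ 649.  -146.5  139.9] 55 cap n 59
scene4 blue 651 px [315. 177.] med [ 485.8 -148.4   40.6] zmax 48.0 rect [ 456.6 -192.5] [154.1  89.3] 88.2
scene4 blue 404 px [210. 180.] med [ 719.  -317.9   18.1] zmax 22.0 rect [ 719.8 -328.6] [92.4 84.1] 71.5
scene4 blue 673 px [262. 193.] med [ 657.1 -126.    67.1] zmax 105.0 rect [ 650.6 -140.8] [51.8 45. ] 60.2
scene4 yellow 278 px [177. 143.] med [ 719.2 -599.2    3.9] zmax 7.0 re
[... 1210 characters left out ...]
98.] med [483.6 -62.2   0.7] zmax 3.0 rect [ 468.2 -167.6] [469.6 128.9] 89.0
scene4 black 338 px [291. 152.] med [ 433.6 -366.7    0.9] zmax 4.0 rect [ 439.7 -338.3] [112.7 223.8] 37.8
scene4 black 40 px [277. 167.] med [ 521.4 -302.4    0.9] zmax 3.0 rect [ 520.7 -297.4] [52.7 18.1] 81.6
scene4 black 90 px [261. 209.] med [ 666.4 -132.7    6.2] zmax 9.0 rect [ 653.8 -139.4] [50.6 67.6] 64.7
scene4 black 397 px [288. 233.] med [647.2 -15.2   6.2] zmax 9.0 rect [646.6 -16. ] [66.7 69.2] 46.5
scene4 black 507 px [318. 264.] med [644.5 114.7   6.2] zmax 9.0 rect [643.8 114.2] [66.8 67.4] 13.8
scene4 black 5597 px [591. 359.] med [364.7 599.3   3.8] zmax 6.0 rect [349.5 609.7] [221.3 130.6] 0.4
```

Run:
```python
from kin import *
im,d,ci=load('scene4');P=cloud(d,ci)
m=(P[...,2]>180)&(P[...,2]<198)&(P[...,0]>600)&(P[...,1]>150)&(d>0);print('aerosol',cv2.minAreaRect(P[m][:,:2].astype(np.float32)))
p,r,s=pose();q=s['joints']
B=np.array([477,-166.5])+26*u(-92)[:2]
P1,Q=lie(B,-92,25,sx=-1);z=Q.as_matrix()[:,2]
W=[(P1-110*z+[0,0,10],Q),(P1,Q),(P1+[0,0,130],Q),stand([500,-150],170,-92,25,sx=-1),stand([560,0],175,-90,25,sx=-1),stand([645.5,115],175,-90,25,sx=-1),stand([645.5,115],81,-90,25,sx=-1)]
for w in W: q,e=ik(*w,q);print(w[0].round(0),q.round(2),round(e,4))
hops(W[:2])
```

```text
aerosol ((708.2313232421875, 361.34112548828125), (56.57752990722656, 55.32442855834961), 52.301490783691406)
[ 472. -306.  277.] [-0.83  0.57  1.49  0.31  1.41 -0.89] 0.0
[ 474. -260.  167.] [-0.77  0.69  1.63  0.35  1.15 -0.93] 0.0
[ 474. -260.  297.] [-0.77  0.5   1.55  0.32  1.41 -0.84] 0.0
[505.  -6. 237.] [-0.1   0.56  1.75 -1.23  1.24  0.66] 0.0344
[560. 144. 242.] [ 0.18  0.71  1.47 -1.11  1.46  0.62] 0.0
[646. 259. 242.] [ 0.32  0.96  0.97 -1.05  1.69  0.46] 0.0
[646. 259. 148.] [ 0.32  1.08  0.99 -1.04  1.61  0.58] 0.0
[0.821, -0.731, -0.308] [0.45, -0.874, -0.45] -> [ 472. -306.  277.]
--
[-0.021, 0.0, 0.595] [-0.0, -0.0, -0.0] -> [ 473. -283.  222.]
[-0.021, -0.0, 0.595] [-0.0, -0.0, -0.0] -> [ 474. -260.  167.]
--
```

```bash
python3 -m crank '[[0.2,-0.18,-0.1,0.11,-0.22,-0.11,0],[0.41,-0.37,-0.2,0.225,-0.437,-0.225,0],[0.62,-0.55,-0.25,0.34,-0.65,-0.34,0],[0.821,-0.731,-0.308,0.45,-0.874,-0.45,0],[0.821,-0.731,-0.308,0.45,-0.874,-0.45,0],[0.821,-0.731,-0.308,0.45,-0.874,-0.45,0],[0.821,-0.731,-0.308,0.45,-0.874,-0.45,0]]'
python3 - <<'E'
from kin import *
from m import seg
import io,contextlib
st();snap('wrist','w5')
with contextlib.redirect_stdout(io.StringIO()): o=seg('w5')
for k,lo,hi in(('blue',41,50),('yellow',28,40)):
    for p in o.get(k,[]):
        q=p[(p[:,2]>lo)&(p[:,2]<hi)]
        if len(q)>30: print(k,len(q),cv2.minAreaRect(q[:,:2].astype(np.float32)),q.mean(0).round(1))
E
```

```text
time_s: 21.15
eef_pos: [472.8, -304.7, 276.8]
ee_rot: [-0.15, 0.701, 0.679, 0.155]
force: [0.6, -0.4, -0.6]
grip_width: 0.998
grip_force: 0.0
t 21.15 p [ 472.8 -304.7  276.8] x [0.028 0.906 0.422] z [ 0.014  0.422 -0.906] q [-0.83, 0.57, 1.49, 0.3, 1.41, -0.89] F [ 0.6 -0.4 -0.6] w 0.998 gf 0.0
blue 499 ((635.0897827148438, -147.37771606445312), (29.97263526916504, 60.45267868041992), 15.617480278015137) [ 635.5 -150.3   45.6]
blue 6121 ((478.1193542480469, -167.8110809326172), (94.98121643066406, 45.59267807006836), 88.75782012939453) [ 478.1 -168.4   45.8]
yellow 968 ((314.15997314453125, -218.71945190429688), (26.282367706298828, 24.617694854736328), 79.04544067382812) [ 316.4 -219.1   34.2]
yellow 992 ((476.2470703125, -241.6316680908203), (26.755672454833984, 25.468978881835938), 88.49420166015625) [ 476.4 -241.3   34.4]
```

View pics/w5.png

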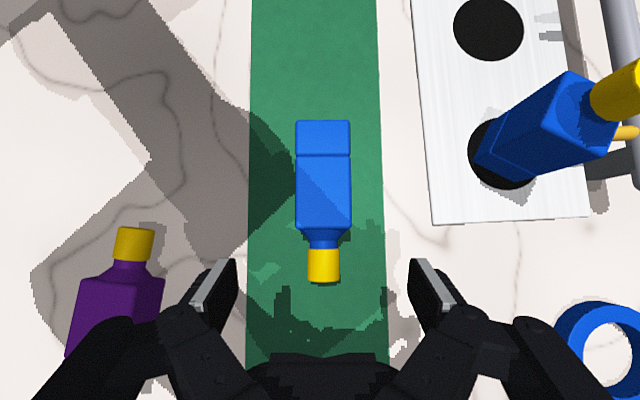

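Bottle B lies centred under the hand at (323,185), cap towards us at (323,265). Bottle A stands on its pad at the upper right, and the purple bottle is clear of the fingers.

Run:
```python
from kin import *
p,r,s=pose();q=s['joints']
B=np.array([477.6,-167])+26*u(-91.4)[:2]
P1,Q=lie(B,-91.4,25,sx=-1)
hops([(P1,Q)])
def lieh(pt,z,h): P,Q=lie(pt,h,25,sx=-1); return P+[0,0,z-23],Q
W=[(P1,Q),(P1+[0,0,130],Q),lieh([500,-150],170,-137),lieh([520,-100],180,-182),lieh([520,-50],180,-227),lieh([530,0],190,-270),stand([540,0],190,80,25,sx=-1),stand([645.5,115],190,60,25,sx=-1),stand([645.5,115],81,60,25,sx=-1)]
for w in W: q,e=ik(*w,q);print(w[0].round(0),q.round(2),round(e,4))
W2=[(P1,Q),(P1+[0,0,130],Q)]+W[2:]
hops(W[2:],start=W[1])
```

```text
[-0.029, 0.005, 0.591] [0.003, -0.002, -0.005] -> [ 474. -283.  222.]
[-0.029, 0.006, 0.591] [0.003, -0.002, -0.005] -> [ 475. -260.  167.]
--
[ 475. -260.  167.] [-0.77  0.69  1.62  0.35  1.16 -0.94] 0.0
[ 475. -260.  297.] [-0.77  0.5   1.54  0.32  1.41 -0.84] 0.0
[ 451. -196.  314.] [-0.72  0.32  1.77  0.5   1.07 -0.15] 0.0
[453. -98. 324.] [-0.5   0.2   1.89  0.31  0.68  0.9 ] 0.0
[474.  -1. 324.] [-0.21  0.25  1.83 -0.37  0.73  2.42] 0.0
[530.  67. 334.] [-0.06  0.4   1.57 -0.28  1.15  2.88] 0.3033
[ 515. -142.  257.] [-0.62  0.59  1.64  0.96  1.62  2.37] 0.0
[573. -10. 257.] [-0.35  0.58  1.66  1.31  1.18  2.56] 0.0
[573. -10. 148.] [-0.35  0.77  1.68  1.41  1.13  2.33] 0.0
[0.649, -0.26, 0.115] [-0.428, -0.0, 0.918] -> [ 451. -196.  314.]
--
[0.662, -0.704, 0.198] [-0.423, -0.0, 0.906] -> [453. -98. 324.]
--
[0.163, -0.975, 0.076] [-0.423, -0.0, 0.906] -> [474.  -1. 324.]
--
[-0.064, -0.872, -0.14] [-0.404, -0.0, 0.866] -> [530.  67. 334.]
--
[0.523, 0.05, 0.527] [0.028, -0.665, 0.077] -> [525.  -3. 308.]
[0.718, 0.02, 0.194] [0.028, -0.665, 0.077] -> [520. -72. 283.]
[0.719, -0.025, -0.19] [0.028, -0.665, 0.077] -> [ 515. -142.  257.]
--
[-0.296, -0.173, 0.636] [0.201, -0.0, 0.094] -> [544. -76. 257.]
[-0.305, -0.049, 0.653] [0.201, -0.0, 0.094] -> [573. -10. 257.]
--
[0.494, -0.0, 0.23] [-0.0, -0.0, -0.0] -> [573. -10. 203.]
[0.494, -0.0, 0.23] [-0.0, -0.0, -0.0] -> [573. -10. 148.]
--
```

Going via sx=+1: spin the wrist half a turn while empty, then grasp.

```bash
python3 -m crank '[[0,0,0,0,0,0.18,0],[0,0,0,0,0,0.36,0],[0,0,0,0,0,0.54,0],[0,0,0,0,0,0.72,0],[0,0,0,0,0,0.9,0],[0,0,0,0,0,1,0],[0,0,0,0,0,1,0]]'>/dev/null
python3 -m crank '[[0,0,0,0,0,0.18,0],[0,0,0,0,0,0.36,0],[0,0,0,0,0,0.54,0],[0,0,0,0,0,0.72,0],[0,0,0,0,0,0.9,0],[0,0,0,0,0,1,0],[0,0,0,0,0,1,0]]'>/dev/null
python3 -m crank '[[0,0,0,0,0,0.18,0],[0,0,0,0,0,0.36,0],[0,0,0,0,0,0.54,0],[0,0,0,0,0,0.72,0],[0,0,0,0,0,0.9,0],[0,0,0,0,0,1,0],[0,0,0,0,0,1,0]]'>/dev/null
python3 -m crank '[[0,0,0,0,0,0.18,0],[0,0,0,0,0,0.36,0],[0,0,0,0,0,0.54,0],[0,0,0,0,0,0.72,0],[0,0,0,0,0,0.9,0],[0,0,0,0,0,1,0],[0,0,0,0,0,1,0]]'
python3 - <<'E'
from kin import *
st();p,r,s=pose();q=s['joints']
B=np.array([477.6,-167])+26*u(-91.4)[:2]
P1,Q=lie(B,-91.4,25)
hops([(P1,Q)])
def lieh(pt,z,h): P,Q=lie(pt,h,25); return P+[0,0,z-23],Q
W=[(P1,Q),(P1+[0,0,130],Q),lieh([500,-150],170,-47),lieh([520,-100],180,-2),lieh([520,-50],180,43),stand([540,0],190,70,25),stand([645.5,115],190,60,25),stand([645.5,115],81,60,25)]
for w in W: q,e=ik(*w,q);print(w[0].round(0),q.round(2),round(e,4))
hops(W[2:],start=W[1])
E
```

```text
time_s: 24.0
eef_pos: [472.2, -306.0, 276.7]
ee_rot: [0.156, -0.68, 0.701, 0.15]
force: [-0.2, 0.3, 0.4]
grip_width: 0.997
grip_force: 0.0
t 24.0 p [ 472.2 -306.   276.7] x [-0.027 -0.906 -0.423] z [ 0.015  0.423 -0.906] q [-0.83, 0.57, 1.49, 0.31, 1.41, 2.25] F [-0.2  0.3  0.4] w 0.997 gf 0.0
[0.024, -0.007, 0.594] [-0.003, 0.0, -0.003] -> [ 474. -283.  222.]
[0.024, -0.009, 0.594] [-0.003, 0.0, -0.003] -> [ 475. -260.  167.]
--
[ 475. -260.  167.] [-0.77  0.69  1.62  0.35  1.16  2.21] 0.0
[ 475. -260.  297.] [-0.77  0.5   1.54  0.32  1.41  2.3 ] 0.0
[ 546. -199.  314.] [-0.57  0.59  1.35  0.11  1.63  1.81] 0.0
[ 587. -102.  324.] [-0.35  0.62  1.27 -0.13  1.67  1.27] 0.0
[569.  -4. 324.] [-0.16  0.54  1.4  -0.34  1.49  0.73] 0.0
[ 491. -135.  257.] [-0.65  0.52  1.76  1.05  1.5  -0.76] 0.0
[573. -10. 257.] [-0.35  0.58  1.66  1.31  1.18 -0.58] 0.0
[573. -10. 148.] [-0.35  0.77  1.68  1.41  1.13 -0.81] 0.0
[-0.64, -0.69, 0.111] [-0.417, 0.0, -0.894] -> [ 546. -199.  314.]
--
[-0.428, -0.962, 0.089] [-0.423, 0.0, -0.906] -> [ 587. -102.  324.]
--
[-0.194, -0.975, 0.091] [-0.423, -0.0, -0.906] -> [569.  -4. 324.]
--
[-0.524, 0.212, 0.614] [0.114, 0.98, -0.313] -> [530. -70. 291.]
[-0.83, 0.068, 0.048] [0.114, 0.98, -0.313] -> [ 491. -135.  257.]
--
[0.309, 0.174, 0.663] [-0.101, 0.0, 0.047] -> [532. -73. 257.]
[0.314, 0.109, 0.674] [-0.101, 0.0, 0.047] -> [573. -10. 257.]
--
[-0.494, 0.0, 0.23] [-0.0, -0.0, -0.0] -> [573. -10. 203.]
[-0.494, 0.0, 0.23] [-0.0, -0.0, -0.0] -> [573. -10. 148.]
--
```

```bash
python3 -m crank '[[0.012,-0.003,0.3,0,0,-0.003,0],[0.024,-0.007,0.594,-0.003,0,-0.003,0],[0.024,-0.007,0.594,-0.003,0,-0.003,0]]' >/dev/null
python3 -m crank '[[0.012,-0.004,0.3,0,0,-0.003,0],[0.024,-0.009,0.594,-0.003,0,-0.003,0],[0.024,-0.009,0.594,-0.003,0,-0.003,0],[0.024,-0.009,0.594,-0.003,0,-0.003,0.5],[0.024,-0.009,0.594,-0.003,0,-0.003,1],[0.024,-0.009,0.594,-0.003,0,-0.003,1],[0.024,-0.009,0.594,-0.003,0,-0.003,1],[0.024,-0.009,0.594,-0.003,0,-0.003,1],[0.024,-0.009,0.594,-0.003,0,-0.003,1]]' 60
python3 -m crank '[[-0.07,0,-0.15,0,0,0,1],[-0.14,0,-0.3,0,0,0,1],[-0.275,0,-0.589,0,0,0,1],[-0.275,0,-0.589,0,0,0,1]]'
python3 -m crank '[[-0.14,0,-0.3,0,0,0,1],[-0.275,0,-0.589,0,0,0,1],[-0.275,0,-0.589,0,0,0,1]]' >/dev/null
python3 -m crank '[[-0.13,-0.14,0.02,-0.08,0,-0.18,1],[-0.26,-0.28,0.04,-0.17,0,-0.36,1],[-0.38,-0.41,0.07,-0.25,0,-0.54,1],[-0.51,-0.55,0.09,-0.33,0,-0.71,1],[-0.64,-0.69,0.111,-0.417,0,-0.894,1],[-0.64,-0.69,0.111,-0.417,0,-0.894,1],[-0.64,-0.69,0.111,-0.417,0,-0.894,1]]' 
python3 -m crank '[[-0.09,-0.19,0.02,-0.08,0,-0.18,1],[-0.17,-0.38,0.04,-0.17,0,-0.36,1],[-0.26,-0.58,0.05,-0.25,0,-0.54,1],[-0.34,-0.77,0.07,-0.34,0,-0.72,1],[-0.428,-0.962,0.089,-0.423,0,-0.906,1],[-0.428,-0.962,0.089,-0.423,0,-0.906,1],[-0.428,-0.962,0.089,-0.423,0,-0.906,1]]'
python3 -m crank '[[-0.04,-0.19,0.02,-0.08,0,-0.18,1],[-0.08,-0.39,0.04,-0.17,0,-0.36,1],[-0.12,-0.58,0.05,-0.25,0,-0.54,1],[-0.16,-0.78,0.07,-0.34,0,-0.72,1],[-0.194,-0.975,0.091,-0.423,0,-0.906,1],[-0.194,-0.975,0.091,-0.423,0,-0.906,1],[-0.194,-0.975,0.091,-0.423,0,-0.906,1]]'
python3 - <<'E'
from kin import *
st();p,r,s=pose();q=s['joints']
W=[stand([540,0],190,70,25),stand([645.5,115],190,60,25),stand([645.5,115],81,60,25)]
for w in W: q,e=ik(*w,q);print(w[0].round(0),q.round(2),round(e,4))
hops(W)
E
```

```text
time_s: 25.2
eef_pos: [475.7, -261.2, 168.9]
ee_rot: [0.155, -0.681, 0.7, 0.15]
force: [-0.4, -3.1, 5.7]
grip_width: 0.531
grip_force: 61.8
time_s: 25.6
eef_pos: [476.0, -261.1, 236.4]
ee_rot: [0.155, -0.681, 0.7, 0.148]
force: [0.5, -0.2, -1.4]
grip_width: 0.529
grip_force: 61.5
time_s: 26.6
eef_pos: [546.1, -199.6, 313.3]
ee_rot: [-0.086, 0.894, -0.392, -0.199]
force: [0.8, -0.3, -0.7]
grip_width: 0.531
grip_force: 61.8
time_s: 27.3
eef_pos: [587.6, -103.3, 323.6]
ee_rot: [-0.004, 0.976, -0.02, -0.217]
force: [-0.1, -0.5, -1.9]
grip_width: 0.529
grip_force: 61.8
time_s: 28.0
eef_pos: [570.0, -5.2, 323.8]
ee_rot: [0.079, 0.909, 0.355, -0.202]
force: [0.3, -0.1, -1.1]
grip_width: 0.531
grip_force: 61.8
t 28.0 p [570.   -5.2 323.8] x [ 0.666  0.613 -0.424] z [-0.312 -0.286 -0.906] q [-0.17, 0.54, 1.39, -0.34, 1.49, 0.74] F [ 0.3 -0.1 -1.1] w 0.531 gf 61.8
[ 491. -135.  257.] [-0.65  0.52  1.76  1.05  1.5  -0.76] 0.0
[573. -10. 257.] [-0.35  0.58  1.66  1.31  1.18 -0.58] 0.0
[573. -10. 148.] [-0.35  0.77  1.68  1.41  1.13 -0.81] 0.0
[-0.522, 0.211, 0.612] [0.115, 0.98, -0.317] -> [530. -70. 290.]
[-0.828, 0.064, 0.048] [0.115, 0.98, -0.317] -> [ 491. -135.  257.]
--
[0.309, 0.174, 0.663] [-0.101, -0.0, 0.047] -> [532. -73. 257.]
[0.314, 0.109, 0.674] [-0.101, 0.0, 0.047] -> [573. -10. 257.]
--
[-0.494, 0.0, 0.23] [-0.0, -0.0, -0.0] -> [573. -10. 203.]
[-0.494, 0.0, 0.23] [-0.0, -0.0, -0.0] -> [573. -10. 148.]
--
```

```bash
python3 -m crank '[[-0.09,0.035,0.1,0.02,0.16,-0.05,1],[-0.17,0.07,0.2,0.04,0.32,-0.1,1],[-0.26,0.105,0.3,0.057,0.48,-0.155,1],[-0.35,0.14,0.41,0.077,0.65,-0.21,1],[-0.43,0.175,0.51,0.096,0.82,-0.265,1],[-0.522,0.211,0.612,0.115,0.98,-0.317,1],[-0.522,0.211,0.612,0.115,0.98,-0.317,1],[-0.522,0.211,0.612,0.115,0.98,-0.317,1]]' >/dev/null
python3 -m crank '[[-0.14,0.01,0.01,0.02,0.16,-0.05,1],[-0.28,0.02,0.02,0.04,0.32,-0.1,1],[-0.42,0.03,0.025,0.057,0.48,-0.155,1],[-0.55,0.045,0.03,0.077,0.65,-0.21,1],[-0.69,0.055,0.04,0.096,0.82,-0.265,1],[-0.828,0.064,0.048,0.115,0.98,-0.317,1],[-0.828,0.064,0.048,0.115,0.98,-0.317,1],[-0.828,0.064,0.048,0.115,0.98,-0.317,1]]'
python3 -m crank '[[0.15,0.087,0.33,-0.05,0,0.02,1],[0.309,0.174,0.663,-0.101,0,0.047,1],[0.309,0.174,0.663,-0.101,0,0.047,1]]'>/dev/null
python3 -m crank '[[0.157,0.055,0.337,-0.05,0,0.02,1],[0.314,0.109,0.674,-0.101,0,0.047,1],[0.314,0.109,0.674,-0.101,0,0.047,1],[0.314,0.109,0.674,-0.101,0,0.047,1]]'
python3 - <<'E'
from kin import *
from up import *
st();snap('scene','scene5');snap('side','side5')
upr('scene5',(590,720,50,200));upr('side5',(590,720,50,200))
hops([stand([645.5,115],190,60,25)])
im=np.vstack([load('scene5')[0][100:330,120:520],load('side5')[0][100:330,200:600]]);cv2.imwrite('pics/c3.png',im[:,:,::-1])
E
```

```text
time_s: 29.6
eef_pos: [491.8, -134.7, 257.6]
ee_rot: [-0.309, 0.692, 0.485, 0.437]
force: [0.1, 0.4, -1.5]
grip_width: 0.533
grip_force: 61.8
time_s: 30.3
eef_pos: [573.8, -8.4, 257.7]
ee_rot: [-0.269, 0.73, 0.424, 0.464]
force: [-0.6, 0.6, -0.8]
grip_width: 0.53
grip_force: 61.9
t 30.3 p [573.8  -8.4 257.7] x [0.211 0.369 0.905] z [ 0.449  0.786 -0.425] q [-0.35, 0.58, 1.66, 1.31, 1.18, -0.57] F [-0.6  0.6 -0.8] w 0.53 gf 61.9
scene5 captop z 252.1 top centre (645.2324829101562, 117.99605560302734) [645.8 118.9 250.6] 94 cap n 221
  slice 135 [656.1 136.5 135. ] 197 x [638. 674.] y [126. 146.]
  slice 170 [655.9 136.8 169.8] 207 x [638. 674.] y [126. 146.]
  slice 192 [655.4 137.  192.2] 186 x [635. 675.] y [126. 147.]
side5 captop z 250.8 top centre (644.3914184570312, 113.48715209960938) [645.  113.  249.3] 38 cap n 41
[-0.004, -0.001, 0.0] [-0.003, 0.002, 0.001] -> [573. -10. 257.]
--
```

View pics/c3.png

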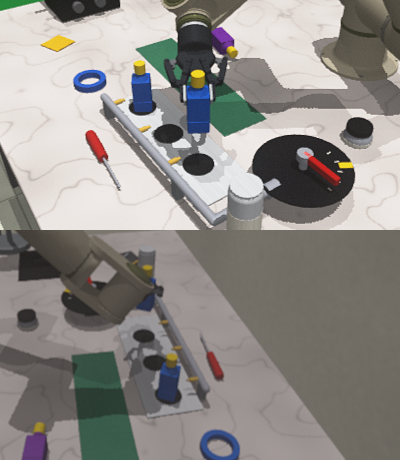

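```bash
python3 -m crank '[[-0.2,0,0.09,0,0,0,1],[-0.4,0.002,0.18,0,0,0,1],[-0.6,0.005,0.27,0,0,0,1],[-0.8,0.005,0.36,0,0,0,1],[-0.909,0.005,0.418,0,0.003,0,1],[-0.909,0.005,0.418,0,0.003,0,1],[-0.909,0.005,0.418,0,0.003,0,1]]'
python3 -m crank '[[-0.03,0,0.013,0,0,0,1],[-0.063,0,0.03,0,0,0,1],[-0.063,0,0.03,0,0,0,1]]'
python3 - <<'E'
from kin import *
from up import *
st();snap('scene','scene6')
upr('scene6',(590,720,50,200))
E
```

```text
time_s: 31.1
eef_pos: [574.1, -10.4, 158.0]
ee_rot: [-0.269, 0.729, 0.422, 0.466]
force: [-0.3, -0.1, -1.1]
grip_width: 0.533
grip_force: 62.0
time_s: 31.4
eef_pos: [573.9, -9.9, 150.2]
ee_rot: [-0.27, 0.73, 0.422, 0.466]
force: [0.1, 0.6, -1.3]
grip_width: 0.528
grip_force: 62.0
t 31.4 p [573.9  -9.9 150.2] x [0.21  0.365 0.907] z [ 0.452  0.787 -0.421] q [-0.35, 0.77, 1.68, 1.4, 1.14, -0.81] F [ 0.1  0.6 -1.3] w 0.528 gf 62.0
scene6 captop z 145.5 top centre (646.3414306640625, 117.28555297851562) [646.3 117.8 143.9] 88 cap n 201
  slice 28 [656.8 134.9  28.7] 175 x [638. 675.] y [124. 145.]
  slice 63 [656.6 135.5  63.3] 183 x [638. 675.] y [125. 146.]
  slice 86 [655.9 135.3  85.8] 150 x [637. 674.] y [124. 145.]
```

```bash
python3 -m crank '[[-0.01,0,0.005,0,0,0,1],[-0.018,0,0.0084,0,0,0,1],[-0.022,0,0.01,0,0,0,1],[-0.022,0,0.01,0,0,0,1]]'
python3 -m crank '[[-0.01,0,0.0047,0,0,0,1],[-0.01,0,0.0047,0,0,0,1]]'
python3 -m crank '[[-0.006,0,0.0028,0,0,0,1],[-0.006,0,0.0028,0,0,0,1]]'
```

```text
time_s: 31.85
eef_pos: [573.9, -10.0, 147.8]
ee_rot: [-0.27, 0.73, 0.422, 0.466]
force: [0.1, 0.3, -0.6]
grip_width: 0.528
grip_force: 62.0
time_s: 32.05
eef_pos: [574.0, -10.0, 147.0]
ee_rot: [-0.27, 0.729, 0.422, 0.466]
force: [0.8, -0.1, 2.2]
grip_width: 0.535
grip_force: 62.2
time_s: 32.25
eef_pos: [574.1, -10.1, 146.8]
ee_rot: [-0.27, 0.729, 0.422, 0.466]
force: [-2.6, -0.5, 7.0]
grip_width: 0.529
grip_force: 62.9
```

```bash
python3 -m crank '[[0,0,0,0,0,0,0.3],[0,0,0,0,0,0,0],[0,0,0,0,0,0,0],[0,0,0,0,0,0,0],[0,0,0,0,0,0,0],[0,0,-0.2,0,0,0,0],[0,0,-0.5,0,0,0,0],[0,0,-0.8,0,0,0,0],[0,0,-1,0,0,0,0],[0,0,-1,0,0,0,0]]'
python3 - <<'E'
from kin import *
from up import *
st();snap('scene','scene7')
upr('scene7',(590,720,50,200));upr('scene7',(590,730,-230,-60))
q=np.array(status.sense()['joints'])
W=[([490,-60,330],Rdown(75)),([503,357.5,340],Rdown(91.0))]
for w in W: q,e=ik(*w,q);print(q.round(2),round(e,4))
hops(W)
E
```

```text
time_s: 33.25
eef_pos: [528.4, -90.3, 189.2]
ee_rot: [-0.268, 0.73, 0.421, 0.466]
force: [-1.0, -1.0, 0.8]
grip_width: 1.006
grip_force: 0.0
t 33.25 p [528.4 -90.3 189.2] x [0.21  0.365 0.907] z [ 0.455  0.785 -0.421] q [-0.53, 0.66, 1.76, 1.27, 1.25, -0.81] F [-1.  -1.   0.8] w 1.006 gf 0.0
scene7 captop z 142.6 top centre (646.2468872070312, 117.02130889892578) [647.  117.  140.7] 84 cap n 184
  slice 25 [656.4 135.2  25.6] 173 x [637. 675.] y [124. 145.]
  slice 60 [657.7 134.8  60. ] 170 x [640. 675.] y [125. 144.]
  slice 83 [657.1 134.9  82.1] 143 x [640. 674.] y [124. 145.]
scene7 captop z 142.2 top centre (650.369384765625, -140.66954040527344) [ 650.4 -140.6  140.6] 56 cap n 131
  slice 25 [ 657.7 -124.4   25.6] 151 x [630. 678.] y [-137. -114.]
  slice 60 [ 657.1 -124.    60.1] 149 x [630. 677.] y [-135. -114.]
  slice 82 [ 659.  -123.5   82. ] 114 x [641. 677.] y [-134. -113.]
[-0.36  0.32  1.7  -0.    1.13 -0.1 ] 0.0
[0.43 0.57 1.29 0.   1.28 0.41] 0.0
[0.654, -0.24, -0.27] [0.095, -0.719, -0.148] -> [509. -75. 259.]
[0.437, -0.207, -0.57] [0.095, -0.719, -0.148] -> [490. -60. 330.]
--
[0.813, -0.191, -0.02] [0.0, -0.0, -0.071] -> [493.  24. 332.]
[0.823, -0.145, -0.02] [0.0, -0.0, -0.071] -> [495. 107. 334.]
[0.829, -0.099, -0.02] [0.0, -0.0, -0.071] -> [498. 190. 336.]
[0.834, -0.053, -0.02] [0.0, -0.0, -0.071] -> [500. 274. 338.]
[0.835, -0.006, -0.02] [0.0, -0.0, -0.071] -> [503. 358. 340.]
--
```

```bash
python3 -m crank '[[0.16,-0.06,-0.07,0.024,-0.18,-0.037,0],[0.33,-0.12,-0.135,0.048,-0.36,-0.074,0],[0.49,-0.18,-0.2,0.071,-0.54,-0.111,0],[0.654,-0.24,-0.27,0.095,-0.719,-0.148,0],[0.654,-0.24,-0.27,0.095,-0.719,-0.148,0]]' >/dev/null
python3 -m crank '[[0.11,-0.05,-0.14,0.024,-0.18,-0.037,0],[0.22,-0.1,-0.285,0.048,-0.36,-0.074,0],[0.33,-0.155,-0.43,0.071,-0.54,-0.111,0],[0.437,-0.207,-0.57,0.095,-0.719,-0.148,0],[0.437,-0.207,-0.57,0.095,-0.719,-0.148,0]]'
python3 -m crank '[[0.4,-0.095,-0.01,0,0,-0.035,0],[0.813,-0.191,-0.02,0,0,-0.071,0],[0.813,-0.191,-0.02,0,0,-0.071,0]]'>/dev/null
python3 -m crank '[[0.4,-0.07,-0.01,0,0,-0.035,0],[0.823,-0.145,-0.02,0,0,-0.071,0],[0.823,-0.145,-0.02,0,0,-0.071,0]]'>/dev/null
python3 -m crank '[[0.4,-0.05,-0.01,0,0,-0.035,0],[0.829,-0.099,-0.02,0,0,-0.071,0],[0.829,-0.099,-0.02,0,0,-0.071,0]]'>/dev/null
python3 -m crank '[[0.4,-0.026,-0.01,0,0,-0.035,0],[0.834,-0.053,-0.02,0,0,-0.071,0],[0.834,-0.053,-0.02,0,0,-0.071,0]]'>/dev/null
python3 -m crank '[[0.4,-0.003,-0.01,0,0,-0.035,0],[0.835,-0.006,-0.02,0,0,-0.071,0],[0.835,-0.006,-0.02,0,0,-0.071,0],[0.835,-0.006,-0.02,0,0,-0.071,0]]'
python3 va.py w6
python3 - <<'E'
from kin import *
st();hops([([502,357.5,249.5],Rdown(91.0))])
a0=91.05
H=lambda a:(np.r_[np.array([503,293])+64.5*u(a)[:2],249],Rdown(a))
for a0,a1 in((91.05,120),(120,149.1)):
  P0,R0=H(a0)
  for k in range(1,6):
    P1,R1=H(a0+(a1-a0)*k/5); print(np.round(R0.inv().apply(P1-P0)/100,3).tolist(),np.round((R0.inv()*R1).as_rotvec()/np.radians(45),3).tolist())
E
```

```text
time_s: 34.3
eef_pos: [490.6, -58.3, 330.1]
ee_rot: [-0.001, 0.792, 0.611, 0.001]
force: [-0.1, 0.8, -0.7]
grip_width: 1.004
grip_force: 0.0
time_s: 35.9
eef_pos: [503.0, 357.3, 338.3]
ee_rot: [-0.002, 0.7, 0.714, -0.001]
force: [-0.0, -0.7, -0.4]
grip_width: 1.0
grip_force: 0.0
handle [502.00029777 347.65392903] 91.22551373079936 91.04790877058737 1679 ((502.029052734375, 342.3245544433594), (13.434085845947266, 81.8854751586914), 1.5058088302612305)
mark [426.66468434 338.61330149] 149.14005089169353 149.14742108767186 ((426.7198181152344, 338.4967956542969), (16.898090362548828, 28.369373321533203), 59.20823669433594)
t 35.95 p [503.1 356.7 338.6] x [-0.018  1.     0.002] z [-0.004  0.002 -1.   ] q [0.43, 0.57, 1.29, 0.0, 1.28, 0.41] F [ 0.8 -0.3  0. ] w 0.997 gf 0.0
[0.006, -0.007, 0.892] [-0.005, -0.002, 0.001] -> [502. 358. 250.]
--
[-0.003, -0.065, 0.0] [0.0, 0.0, -0.129]
[-0.013, -0.129, 0.0] [0.0, 0.0, -0.257]
[-0.029, -0.193, 0.0] [0.0, 0.0, -0.386]
[-0.052, -0.254, 0.0] [0.0, 0.0, -0.515]
[-0.081, -0.312, 0.0] [0.0, 0.0, -0.643]
[-0.003, -0.065, 0.0] [0.0, 0.0, -0.129]
[-0.013, -0.13, 0.0] [0.0, 0.0, -0.259]
[-0.03, -0.194, 0.0] [0.0, 0.0, -0.388]
[-0.053, -0.255, 0.0] [0.0, 0.0, -0.517]
[-0.081, -0.314, 0.0] [0.0, 0.0, -0.647]
```

```bash
python3 -m crank '[[0.006,-0.007,0.4,-0.005,-0.002,0,0],[0.006,-0.007,0.8,-0.005,-0.002,0,0],[0.006,-0.007,0.892,-0.005,-0.002,0,0],[0.006,-0.007,0.892,-0.005,-0.002,0,0.5],[0.006,-0.007,0.892,-0.005,-0.002,0,1],[0.006,-0.007,0.892,-0.005,-0.002,0,1],[0.006,-0.007,0.892,-0.005,-0.002,0,1],[0.006,-0.007,0.892,-0.005,-0.002,0,1],[0.006,-0.007,0.892,-0.005,-0.002,0,1],[0.006,-0.007,0.892,-0.005,-0.002,0,1],[0.006,-0.007,0.892,-0.005,-0.002,0,1]]' 40
cat > vy.py <<'E'
from kin import *
st();p,r,s=pose();x=r.as_matrix()[:,0];e=p[:2]-[503,293];print('yaw',np.degrees(np.arctan2(x[1],x[0])),'pos',np.degrees(np.arctan2(e[1],e[0])),np.hypot(*e),s['wrist_torque'].round(2))
E
python3 vy.py; python3 va.py w7
```

```text
time_s: 37.05
eef_pos: [501.0, 358.9, 251.8]
ee_rot: [0.001, 0.7, 0.714, 0.0]
force: [-6.8, -1.9, 8.1]
grip_width: 0.154
grip_force: 43.6
t 37.05 p [501.  358.9 251.8] x [-0.02   1.    -0.001] z [ 0.001 -0.001 -1.   ] q [0.43, 0.66, 1.38, -0.0, 1.1, 0.41] F [-6.8 -1.9  8.1] w 0.154 gf 43.6
yaw 91.12495337702953 pos 91.73930157757462 65.88760843678223 [-0.26  1.18  0.11]
handle [501.83751645 353.56474433] 91.23548239929362 91.09960380572637 3411 ((501.8727722167969, 351.1217041015625), (13.551131248474121, 66.62328338623047), 1.294979453086853)
mark [426.53621298 338.74905711] 149.1074901861492 149.0526257451812 ((426.581298828125, 338.59552001953125), (17.165403366088867, 28.400699615478516), 59.66814422607422)
```

```bash
python3 -m crank '[[-0.003,-0.065,0,0,0,-0.129,1],[-0.013,-0.129,0,0,0,-0.257,1],[-0.029,-0.193,0,0,0,-0.386,1],[-0.052,-0.254,0,0,0,-0.515,1],[-0.081,-0.312,0,0,0,-0.643,1],[-0.081,-0.312,0,0,0,-0.643,1]]'
python3 -m crank '[[-0.003,-0.065,0,0,0,-0.129,1],[-0.013,-0.13,0,0,0,-0.259,1],[-0.03,-0.194,0,0,0,-0.388,1],[-0.053,-0.255,0,0,0,-0.517,1],[-0.079,-0.31,0,0,0,-0.64,1],[-0.079,-0.31,0,0,0,-0.64,1],[-0.079,-0.31,0,0,0,-0.64,1]]'
python3 vy.py; python3 va.py w8
```

```text
time_s: 37.7
eef_pos: [469.5, 350.1, 251.8]
ee_rot: [0.001, 0.499, 0.867, 0.0]
force: [-8.0, 1.0, 6.4]
grip_width: 0.153
grip_force: 43.7
time_s: 38.4
eef_pos: [446.5, 327.6, 251.6]
ee_rot: [-0.0, 0.269, 0.963, -0.001]
force: [-14.4, -2.7, 12.0]
grip_width: 0.159
grip_force: 44.7
t 38.4 p [446.5 327.6 251.6] x [-0.855  0.518  0.   ] z [-0.001 -0.001 -1.   ] q [0.42, 0.54, 1.59, -0.0, 1.01, -0.6] F [-14.4  -2.7  12. ] w 0.159 gf 44.7
yaw 148.7895391142099 pos 148.4815207211851 66.28052641678529 [-0.41  2.03 -0.48]
handle [451.65312418 324.87693275] 148.17120517492927 148.16735155585562 3410 ((453.3919982910156, 323.7416687011719), (13.711697578430176, 67.06539916992188), 58.29143524169922)
mark [424.39814534 339.83372373] 149.21204089926752 148.7755388489432 ((426.456298828125, 338.5061950683594), (16.2150821685791, 27.585248947143555), 59.48972702026367)
```

```bash
python3 -m crank '[[0,-0.0115,0,0,0,-0.022,1],[0,-0.0115,0,0,0,-0.022,1]]'
python3 vy.py; python3 va.py w9
```

```text
time_s: 38.65
eef_pos: [446.0, 326.8, 251.6]
ee_rot: [-0.0, 0.261, 0.965, -0.0]
force: [-13.2, -0.8, 12.4]
grip_width: 0.151
grip_force: 45.0
t 38.65 p [446.  326.8 251.6] x [-0.864  0.503  0.   ] z [-0.001 -0.001 -1.   ] q [0.42, 0.54, 1.59, -0.0, 1.01, -0.62] F [-13.2  -0.8  12.4] w 0.151 gf 45.0
yaw 149.7859825300623 pos 149.3406727762616 66.30366623488594 [-0.23  2.02 -0.56]
handle [451.08180453 324.23679773] 149.10733417684386 148.9666062466296 3417 ((452.9478454589844, 323.0010986328125), (13.833891868591309, 67.0920639038086), 58.95964050292969)
mark [424.3744187  339.88218188] 149.1935869259223 150.46101830216136 ((425.36895751953125, 339.3359680175781), (16.080387115478516, 25.63768768310547), 59.1365966796875)
```

```bash
python3 -m crank '[[0,0,0,0,0,0,1],[0,0,0,0,0,0,1],[0,0,0,0,0,0,1],[0,0,0,0,0,0,1],[0,0,0,0,0,0,1],[0,0,0,0,0,0,1],[0,0,0,0,0,0,1],[0,0,0,0,0,0,1],[0,0,0,0,0,0,1],[0,0,0,0,0,0,1],[0,0,0,0,0,0,1],[0,0,0,0,0,0,1]]'
python3 va.py w10
python3 -m crank '[[0,0,0,0,0,0,1],[0,0,0,0,0,0,1],[0,0,0,0,0,0,1],[0,0,0,0,0,0,1],[0,0,0,0,0,0,1],[0,0,0,0,0,0,1],[0,0,0,0,0,0,1],[0,0,0,0,0,0,1],[0,0,0,0,0,0,1],[0,0,0,0,0,0,1],[0,0,0,0,0,0,1],[0,0,0,0,0,0,1]]' >/dev/null
python3 -m crank '[[0,0,0,0,0,0,1],[0,0,0,0,0,0,1],[0,0,0,0,0,0,1],[0,0,0,0,0,0,1],[0,0,0,0,0,0,1],[0,0,0,0,0,0,1],[0,0,0,0,0,0,1]]'
python3 - <<'E'
from kin import *
from up import *
snap('scene','scene8')
upr('scene8',(590,720,50,200));upr('scene8',(590,730,-230,-60))
H=lambda a:(np.r_[np.array([503,293])+66*u(a)[:2],249],Rdown(a))
for a0,a1 in((149.1,120),(120,93)):
  P0,R0=H(a0)
  for k in range(1,5):
    P1,R1=H(a0+(a1-a0)*k/4); print(np.round(R0.inv().apply(P1-P0)/100,3).tolist(),np.round((R0.inv()*R1).as_rotvec()/np.radians(45),3).tolist())
E
```

```text
time_s: 39.9
eef_pos: [446.0, 326.8, 251.6]
ee_rot: [-0.0, 0.261, 0.965, -0.0]
force: [-13.3, -1.8, 12.9]
grip_width: 0.153
grip_force: 45.0
handle [451.17630481 324.20032994] 149.03066513944526 148.95005865302414 3419 ((452.73773193359375, 322.6121520996094), (14.750319480895996, 67.03993225097656), 58.942047119140625)
mark [424.37602568 339.89963186] 149.1836917972373 150.80392139830101 ((425.3703918457031, 339.3418884277344), (16.079832077026367, 25.63707733154297), 59.11690902709961)
time_s: 41.85
eef_pos: [446.0, 326.8, 251.6]
ee_rot: [-0.0, 0.261, 0.965, -0.0]
force: [-13.3, -3.3, 13.4]
grip_width: 0.156
grip_force: 45.0
scene8 captop z 142.4 top centre (621.5840454101562, 111.68501281738281) [621.2 111.3 140.8] 82 cap n 170
  slice 25 [632.9 128.   25.2] 166 x [615. 650.] y [116. 140.]
  slice 60 [632.8 128.1  59.9] 167 x [616. 650.] y [117. 140.]
  slice 82 [632.7 128.2  82. ] 139 x [616. 650.] y [117. 140.]
scene8 captop z 142.3 top centre (650.5118408203125, -141.49600219726562) [ 650.7 -141.   140.5] 48 cap n 129
  slice 25 [ 657.7 -124.6   25.1] 151 x [630. 677.] y [-136. -114.]
  slice 60 [ 656.9 -123.6   60. ] 150 x [630. 676.] y [-135. -114.]
  slice 82 [ 659.2 -123.4   81.9] 111 x [640. 676.] y [-134. -114.]
[-0.005, 0.084, 0.0] [0.0, 0.0, 0.162]
[-0.021, 0.166, 0.0] [0.0, 0.0, 0.323]
[-0.047, 0.245, 0.0] [0.0, 0.0, 0.485]
[-0.083, 0.321, 0.0] [0.0, 0.0, 0.647]
[-0.005, 0.078, 0.0] [0.0, 0.0, 0.15]
[-0.018, 0.154, 0.0] [0.0, 0.0, 0.3]
[-0.041, 0.228, 0.0] [0.0, 0.0, 0.45]
[-0.072, 0.3, 0.0] [0.0, 0.0, 0.6]
```

```bash
python3 -m crank '[[-0.005,0.084,0,0,0,0.162,1],[-0.021,0.166,0,0,0,0.323,1],[-0.047,0.245,0,0,0,0.485,1],[-0.083,0.321,0,0,0,0.647,1],[-0.083,0.321,0,0,0,0.647,1]]'
python3 -m crank '[[-0.005,0.078,0,0,0,0.15,1],[-0.018,0.154,0,0,0,0.3,1],[-0.041,0.228,0,0,0,0.45,1],[-0.072,0.3,0,0,0,0.6,1],[-0.072,0.3,0,0,0,0.6,1],[-0.072,0.3,0,0,0,0.6,1]]'
python3 vy.py
python3 - <<'E'
from h import *
for f in('w6','w7','w8','w9','w10'):
    im,d,ci=load(f);P=cloud(d,ci);hsv=cv2.cvtColor(im,cv2.COLOR_RGB2HSV);H,S,V=[hsv[...,i].astype(int) for i in range(3)]
    b=(P[...,0]>560)&(P[...,0]<720)&(P[...,1]>50)&(P[...,1]<200)&(d>0)&(H>100)&(H<125)&(S>130)
    print(f,b.sum(),P[b].mean(0).round(1) if b.sum() else '', cv2.minAreaRect(P[b][:,:2].astype(np.float32))[:2] if b.sum()>9 else '')
E
```

```text
time_s: 42.4
eef_pos: [470.2, 350.5, 251.7]
ee_rot: [0.0, 0.497, 0.868, -0.0]
force: [-9.2, -3.4, 11.5]
grip_width: 0.156
grip_force: 46.9
time_s: 43.0
eef_pos: [499.5, 359.0, 251.7]
ee_rot: [0.001, 0.684, 0.729, -0.0]
force: [-8.3, -5.5, 9.9]
grip_width: 0.15
grip_force: 45.6
t 43.0 p [499.5 359.  251.7] x [-0.063  0.998 -0.002] z [ 0.001 -0.002 -1.   ] q [0.43, 0.66, 1.39, -0.0, 1.1, 0.37] F [-8.3 -5.5  9.9] w 0.15 gf 45.6
yaw 93.61091674831177 pos 93.0074448726309 66.09515791110766 [-0.8   1.27 -0.72]
w6 11 [673.7 128.   58.3] ((673.3460693359375, 128.2782440185547), (0.8239690661430359, 6.000576019287109))
w7 0  
w8 0  
w9 0  
w10 0
```

B has been knocked about 25 mm towards the robot at some point, so I'll shut the valve, re-centre B and repeat the blow.

```bash
python3 -m crank '[[-0.001,0.025,0,0,0,0.05,1],[-0.001,0.045,0,0,0,0.09,1],[-0.001,0.055,0,0,0,0.11,1],[-0.001,0.055,0,0,0,0.11,1]]'
python3 vy.py
python3 -m crank '[[0,-0.01,0,0,0,0,0],[0,-0.01,0,0,0,0,0],[0,-0.01,0,0,0,0,0],[0,-0.01,0,0,0,0,0],[0,-0.01,-0.4,0,0,0,0],[0,-0.01,-0.8,0,0,0,0],[0,-0.01,-1,0,0,0,0],[0,-0.01,-1,0,0,0,0]]'
python3 va.py w11
python3 - <<'E'
from kin import *
from up import *
st();snap('scene','scene9');snap('side','side9')
for f in('scene9','side9','w11'):upr(f,(570,720,50,200))
upr('scene9',(590,730,-230,-60))
im=load('scene9')[0];cv2.imwrite('pics/c4.png',cv2.resize(im[130:330,210:410,::-1],None,fx=3,fy=3))
E
```

```text
time_s: 43.4
eef_pos: [503.1, 359.6, 251.5]
ee_rot: [-0.0, 0.714, 0.7, -0.004]
force: [-22.8, -8.9, 16.8]
grip_width: 0.156
grip_force: 50.3
t 43.4 p [503.1 359.6 251.5] x [ 0.019  1.    -0.005] z [-0.006 -0.005 -1.   ] q [0.43, 0.66, 1.37, -0.0, 1.11, 0.45] F [-22.8  -8.9  16.8] w 0.156 gf 50.3
yaw 88.91981252432336 pos 89.91923020079193 66.58042594366479 [-1.41  3.58  1.02]
time_s: 44.2
eef_pos: [504.4, 359.7, 354.2]
ee_rot: [0.002, 0.715, 0.699, 0.004]
force: [-0.3, 0.2, 0.0]
grip_width: 1.004
grip_force: 0.0
handle [502.01969152 345.06645358] 90.75099422619141 91.07863891211314 1530 ((502.3254089355469, 337.9283142089844), (13.7728271484375, 91.603759765625), 1.39662766456604)
mark [426.70042077 338.68363651] 149.0893412140981 149.35985606899376 ((426.7986145019531, 338.6112976074219), (16.701000213623047, 28.347824096679688), 58.94956588745117)
t 44.25 p [504.2 359.6 351.7] x [0.022 1.    0.   ] z [ 0.005  0.    -1.   ] q [0.43, 0.56, 1.27, -0.0, 1.31, 0.45] F [ 0.3  0.2 -0.7] w 1.0 gf 0.0
scene9 captop z 142.1 top centre (620.0543212890625, 110.99667358398438) [620.9 111.4 140.6] 84 cap n 170
  slice 25 [632.6 128.2  24.7] 166 x [615. 650.] y [116. 140.]
  slice 60 [633.1 128.2  59.7] 174 x [616. 650.] y [116. 140.]
  slice 82 [632.  128.2  82.6] 147 x [615. 649.] y [115. 140.]
side9 captop z 140.9 top centre (620.2667846679688, 107.03750610351562) [620.9 107.2 139.2] 32 cap n 41
w11 no cap
scene9 captop z 142.7 top centre (650.370849609375, -139.17173767089844) [ 650.6 -141.   140.9] 50 cap n 129
  slice 25 [ 657.4 -124.6   25.1] 152 x [630. 677.] y [-136. -114.]
  slice 60 [ 656.9 -124.2   60.7] 151 x [629. 677.] y [-135. -114.]
  slice 83 [ 658.9 -123.9   83. ] 119 x [641. 677.] y [-135. -113.]
```

View pics/c4.png

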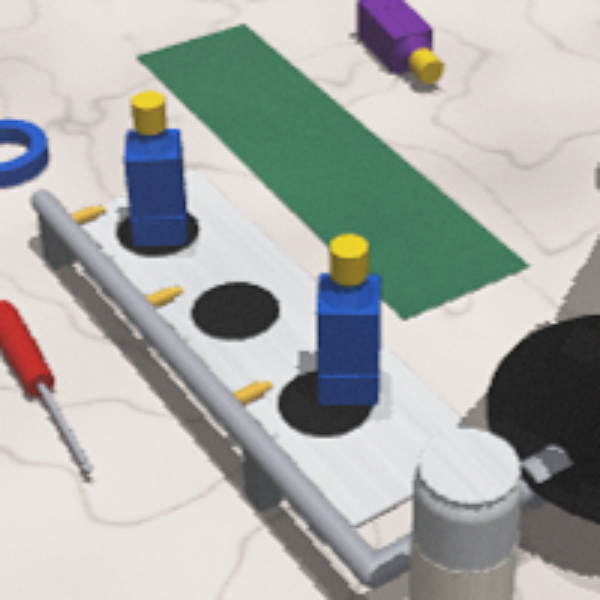

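```bash
cat >> up.py <<'E'
from scipy.optimize import minimize
def fitsq(f,box,z0=6):
    """fit 46mm square (centre,yaw) to visible body side points"""
    im,d,ci=load(f);P=cloud(d,ci);hsv=cv2.cvtColor(im,cv2.COLOR_RGB2HSV);H,S,V=[hsv[...,i].astype(int) for i in range(3)]
    b=(P[...,0]>box[0])&(P[...,0]<box[1])&(P[...,1]>box[2])&(P[...,1]<box[3])&(d>0)&(H>100)&(H<125)&(S>130)&(P[...,2]>z0+8)&(P[...,2]<z0+84)
    m=cv2.erode(b.astype(np.uint8),np.ones((3,3)))>0; q=P[m][:,:2]
    if len(q)<25: print(f,'few',len(q));return
    def c(v):
        t=v[2];l=(q-v[:2])@np.array([[np.cos(t),-np.sin(t)],[np.sin(t),np.cos(t)]]); a=np.abs(l); s=np.maximum(a[:,0],a[:,1])-23
        return np.minimum(s**2,25).sum()
    best=min((minimize(c,[*(q.mean(0)+o),t],method='Nelder-Mead',options=dict(maxiter=2000)) for t in np.arange(0,1.57,.26) for o in([-15,-15],[-8,-20],[-20,0],[15,15],[0,18],[-18,10])),key=lambda r:r.fun)
    print(f,'sq centre',best.x[:2].round(1),'yaw',np.degrees(best.x[2])%90,'rms',np.sqrt(best.fun/len(q)).round(2),len(q)); return best.x
E
python3 - <<'E'
from up import *
for f,b in(('scene7',(590,720,50,200)),('scene9',(570,720,50,200)),('side9',(570,720,50,200)),('scene9',(590,730,-230,-60)),('side9',(590,730,-230,-60))): fitsq(f,b)
E
```

```text
scene7 sq centre [641.8 117.4] yaw 60.311003993696765 rms 1.41 405
scene9 sq centre [615.8 112.2] yaw 55.59405058353432 rms 1.4 408
side9 few 0
scene9 sq centre [ 643.5 -141.2] yaw 62.06587362571052 rms 1.87 328
side9 few 0
```

Run:
```python
from kin import *
W=[([620,109.8,345],Rdown(55.6)),([620,109.8,248],Rdown(55.6))]
q=np.array(status.sense()['joints'])
for w in W: q,e=ik(*w,q);print(q.round(2),round(e,4))
hops(W)
```

```text
[-0.01  0.59  1.24  0.    1.31  0.59] 0.0
[-0.01  0.69  1.34 -0.    1.11  0.59] 0.0
[-0.824, 0.405, 0.016] [0.001, 0.0, 0.245] -> [543. 276. 348.]
[-0.731, 0.555, 0.016] [0.001, 0.0, 0.245] -> [581. 193. 346.]
[-0.611, 0.685, 0.015] [0.001, 0.0, 0.245] -> [620. 110. 345.]
--
[0.0, 0.0, 0.97] [-0.0, 0.0, 0.0] -> [620. 110. 248.]
--
```

```bash
python3 -m crank '[[-0.4,0.2,0.01,0,0,0.12,0],[-0.824,0.405,0.016,0,0,0.245,0],[-0.824,0.405,0.016,0,0,0.245,0]]' >/dev/null
python3 -m crank '[[-0.36,0.27,0.01,0,0,0.12,0],[-0.731,0.555,0.016,0,0,0.245,0],[-0.731,0.555,0.016,0,0,0.245,0]]' >/dev/null
python3 -m crank '[[-0.3,0.34,0.01,0,0,0.12,0],[-0.611,0.685,0.015,0,0,0.245,0],[-0.611,0.685,0.015,0,0,0.245,0],[-0.611,0.685,0.015,0,0,0.245,0]]'
python3 - <<'E'
from kin import *
from up import *
st();im,d,ci=snap('wrist','w12');P=cloud(d,ci)
upr('w12',(570,720,40,200))
m=(P[...,2]>134)&(P[...,2]<148)&(np.hypot(P[...,0]-620,P[...,1]-110)<40);print('cap top',cv2.minEnclosingCircle(P[m][:,:2].astype(np.float32)),m.sum(),np.median(P[m],0))
E
```

```text
time_s: 45.35
eef_pos: [620.3, 109.7, 345.2]
ee_rot: [0.0, 0.884, 0.467, 0.0]
force: [-0.3, 0.2, -0.1]
grip_width: 0.998
grip_force: 0.0
t 45.35 p [620.3 109.7 345.2] x [0.564 0.826 0.   ] z [ 0.001 -0.    -1.   ] q [-0.01, 0.59, 1.24, -0.0, 1.31, 0.59] F [-0.3  0.2 -0.1] w 0.998 gf 0.0
w12 captop z 142.0 top centre (622.0572509765625, 111.47514343261719) [622.5 111.8 140.9] 1278 cap n 1674
  slice 24 [635.2 128.9  26.1] 240 x [618. 652.] y [117. 141.]
  slice 59 [635.2 129.1  59.7] 309 x [618. 652.] y [117. 141.]
  slice 82 [634.9 129.3  82.2] 318 x [618. 652.] y [117. 141.]
cap top ((622.1725463867188, 110.7737045288086), 13.905438423156738) 1413 [622.90193262 112.13826541 140.87642302]
```

View pics/w12.png

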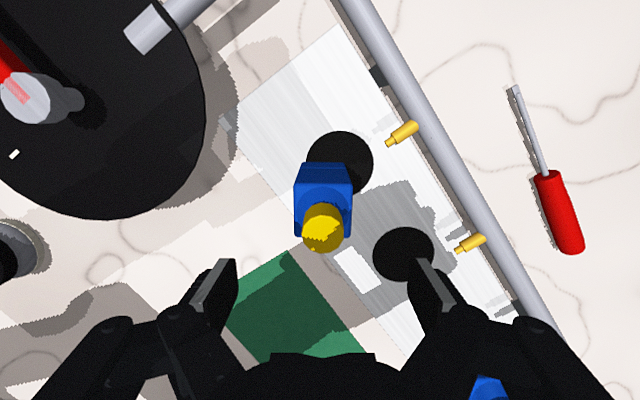

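Run:
```python
from h import *
im,d,ci=load('w12');P=cloud(d,ci);V=im.max(2)
for c,r in(((648,-15),50),((645,115),50)):
    m=(V<50)&(abs(P[...,2]-6)<5)&(np.hypot(P[...,0]-c[0],P[...,1]-c[1])<r)
    n,l,s,_=cv2.connectedComponentsWithStats(m.astype(np.uint8));k=1+np.argmax(s[1:,4]);v,u=np.nonzero(l==k)
    h=cv2.convexHull(np.c_[u,v].astype(np.int32))[:,0]
    q=np.array([onplane(a,b,6,ci)[:2] for a,b in h])
    A=np.c_[2*q,np.ones(len(q))];x=np.linalg.lstsq(A,(q**2).sum(1),rcond=None)[0];R0=np.sqrt(x[2]+x[0]**2+x[1]**2)
    res=np.hypot(*(q-x[:2]).T)-R0; g=abs(res)<1.2
    print(x[:2],R0,len(q)); 
    # robust with R=36
    from scipy.optimize import least_squares
    o=least_squares(lambda p:np.hypot(*(q-p).T)-36,c,loss='soft_l1',f_scale=.7);print('R36',o.x,np.round(o.fun,1))
```

```text
[650.19204501 -13.50115661] 35.266555084358615 30
R36 [649.95967753 -13.81232352] [-0.6 -0.7 -0.6 -1.2 -1.5 -0.9 -1.  -1.4 -1.1 -1.  -0.8 -0.9 -0.8 -0.6
 -0.6 -0.3 -0.5 -0.6 -0.5 -0.4 -0.2 -0.3 -0.5 -0.5 -0.5 -0.5 -0.5 -0.6
 -0.4 -0.4]
[647.20169454 116.48998598] 35.09402267703062 27
R36 [646.38145626 115.95143832] [-0.6 -0.7 -0.7 -1.  -1.1 -1.6 -2.1 -1.2 -0.9 -0.8 -0.7 -0.6 -0.8 -0.5
 -0.5 -0.3 -0.2 -0.1  0.  -0.1  0.2  0.1  0.1  0.1 -0.2 -0.3 -0.4]
```

```bash
python3 -m crank '[[0,0,0.3,0,0,0,0],[0,0,0.6,0,0,0,0],[0,0,0.9,0,0,0,0],[0,0,0.96,0,0,0,0],[0,0,0.96,0,0,0,0],[0,0,0.96,0,0,0,0.5],[0,0,0.96,0,0,0,1],[0,0,0.96,0,0,0,1],[0,0,0.96,0,0,0,1],[0,0,0.96,0,0,0,1],[0,0,0.96,0,0,0,1]]' 40
python3 -m crank '[[0,0,-0.1,0,0,0,1],[0,0,-0.1,0,0,0,1],[0.06,0.06,-0.1,0,0,0,1],[0.12,0.12,-0.1,0,0,0,1],[0.185,0.179,-0.1,0,0,0,1],[0.185,0.179,-0.1,0,0,0,1],[0.185,0.179,-0.1,0,0,0,1],[0.185,0.179,-0.05,0,0,0,1],[0.185,0.179,-0.02,0,0,0,1],[0.185,0.179,-0.005,0,0,0,1],[0.185,0.179,-0.005,0,0,0,1]]'
python3 -c "
from kin import *
from up import *
st();snap('scene','scene10');upr('scene10',(590,720,50,200));fitsq('scene10',(590,720,50,200))"
```

```text
time_s: 46.5
eef_pos: [620.7, 109.9, 252.1]
ee_rot: [0.001, 0.884, 0.467, 0.002]
force: [-2.2, 1.8, 5.2]
grip_width: 0.528
grip_force: 41.1
time_s: 47.6
eef_pos: [645.5, 115.1, 252.1]
ee_rot: [0.001, 0.884, 0.467, 0.001]
force: [-3.8, 0.6, 6.7]
grip_width: 0.526
grip_force: 42.3
t 47.6 p [645.5 115.1 252.1] x [0.564 0.826 0.001] z [ 0.003 -0.001 -1.   ] q [-0.0, 0.74, 1.24, -0.0, 1.16, 0.6] F [-3.8  0.6  6.7] w 0.526 gf 42.3
scene10 captop z 142.2 top centre (646.28076171875, 118.19037628173828) [647.5 118.7 140.8] 65 cap n 160
  slice 25 [655.3 132.2  25.4] 179 x [621. 674.] y [119. 145.]
  slice 60 [656.6 133.4  59.5] 172 x [640. 673.] y [122. 145.]
  slice 82 [656.3 133.7  82. ] 142 x [639. 674.] y [121. 145.]
scene10 sq centre [646.2 112.9] yaw 54.15226711719237 rms 1.39 410
```

```bash
python3 -m crank '[[0,0,0,0,0,0,0.3],[0,0,0,0,0,0,0],[0,0,0,0,0,0,0],[0,0,0,0,0,0,0],[0,0,0,0,0,0,0],[0,0,-0.3,0,0,0,0],[0,0,-0.6,0,0,0,0],[0,0,-0.95,0,0,0,0],[0,0,-0.95,0,0,0,0]]'
python3 - <<'E'
from kin import *
from up import *
st();im,d,ci=snap('wrist','w13');P=cloud(d,ci);V=im.max(2)
m=(P[...,2]>134)&(P[...,2]<148)&(np.hypot(P[...,0]-646,P[...,1]-115)<40);print('cap top',cv2.minEnclosingCircle(P[m][:,:2].astype(np.float32)),m.sum())
c=(648,-15);m=(V<50)&(abs(P[...,2]-6)<5)&(np.hypot(P[...,0]-c[0],P[...,1]-c[1])<50);v,uu=np.nonzero(m)
if len(v)>50:
    q=np.array([onplane(a,b,6,ci)[:2] for a,b in zip(uu,v)]);print('pad1',cv2.minEnclosingCircle(q.astype(np.float32)))
snap('scene','scene11');upr('scene11',(590,730,-230,-60));upr('scene11',(590,720,50,200))
hops([([503,357.5,340],Rdown(91.0)),([502,357.5,250],Rdown(91.0))])
E
```

```text
time_s: 48.55
eef_pos: [645.8, 115.2, 351.6]
ee_rot: [0.003, 0.884, 0.467, 0.005]
force: [0.1, 0.4, -0.2]
grip_width: 0.995
grip_force: 0.0
t 48.55 p [645.8 115.2 351.6] x [0.564 0.826 0.006] z [ 0.012 -0.001 -1.   ] q [-0.0, 0.64, 1.13, -0.0, 1.35, 0.6] F [ 0.1  0.4 -0.2] w 0.995 gf 0.0
cap top ((646.7070922851562, 116.37954711914062), 13.972850799560547) 1330
pad1 ((650.9061889648438, -14.939371109008789), 36.88949966430664)
scene11 captop z 142.3 top centre (650.5579223632812, -141.287353515625) [ 650.4 -140.6  140.6] 55 cap n 130
  slice 25 [ 657.7 -124.8   25.2] 147 x [630. 678.] y [-136. -114.]
  slice 60 [ 657.  -124.1   60.3] 151 x [628. 677.] y [-135. -114.]
  slice 82 [ 658.8 -123.3   82.7] 118 x [641. 676.] y [-135. -113.]
scene11 captop z 142.1 top centre (644.892822265625, 117.05072021484375) [645.6 117.5 140.5] 88 cap n 181
  slice 25 [655.4 133.1  25.1] 177 x [624. 674.] y [121. 144.]
  slice 60 [655.4 133.4  59.6] 181 x [624. 673.] y [122. 146.]
  slice 82 [655.3 133.3  82.1] 150 x [623. 674.] y [122. 145.]
[0.4, -0.848, 0.019] [0.002, -0.0, -0.262] -> [598. 196. 344.]
[0.564, -0.748, 0.02] [0.002, -0.0, -0.262] -> [550. 277. 342.]
[0.705, -0.617, 0.021] [0.002, -0.0, -0.262] -> [503. 358. 340.]
--
[0.0, -0.01, 0.9] [0.0, 0.0, -0.0] -> [502. 358. 250.]
--
```

Centred on the pad (646.7, 116.4, against pad 647, 116). Back to the valve.

```bash
python3 -m crank '[[0.2,-0.424,0.01,0,0,-0.13,0],[0.4,-0.848,0.019,0.002,0,-0.262,0],[0.4,-0.848,0.019,0.002,0,-0.262,0]]' >/dev/null
python3 -m crank '[[0.28,-0.37,0.01,0,0,-0.13,0],[0.564,-0.748,0.02,0.002,0,-0.262,0],[0.564,-0.748,0.02,0.002,0,-0.262,0]]' >/dev/null
python3 -m crank '[[0.35,-0.3,0.01,0,0,-0.13,0],[0.705,-0.617,0.021,0.002,0,-0.262,0],[0.705,-0.617,0.021,0.002,0,-0.262,0],[0.705,-0.617,0.021,0.002,0,-0.262,0]]'
python3 -m crank '[[0,-0.01,0.3,0,0,0,0],[0,-0.01,0.6,0,0,0,0],[0,-0.01,0.88,0,0,0,0],[0,-0.01,0.88,0,0,0,0.5],[0,-0.01,0.88,0,0,0,1],[0,-0.01,0.88,0,0,0,1],[0,-0.01,0.88,0,0,0,1],[0,-0.01,0.88,0,0,0,1],[0,-0.01,0.88,0,0,0,1],[0,-0.01,0.88,0,0,0,1],[0,-0.01,0.88,0,0,0,1]]' 40
python3 vy.py; python3 va.py w14
python3 -c "
from up import *
snap('scene','scene12');upr('scene12',(590,730,-230,-60));upr('scene12',(590,720,50,200))"
```

```text
time_s: 49.65
eef_pos: [503.0, 357.7, 338.7]
ee_rot: [-0.001, 0.701, 0.714, -0.001]
force: [0.6, 0.4, 0.4]
grip_width: 1.003
grip_force: 0.0
time_s: 50.75
eef_pos: [501.5, 357.7, 253.1]
ee_rot: [-0.001, 0.7, 0.714, -0.001]
force: [-6.1, -1.9, 6.7]
grip_width: 0.156
grip_force: 43.7
t 50.75 p [501.5 357.7 253.1] x [-0.019  1.     0.001] z [-0.002  0.    -1.   ] q [0.43, 0.66, 1.38, 0.0, 1.1, 0.41] F [-6.1 -1.9  6.7] w 0.156 gf 43.7
yaw 91.07450725141618 pos 91.34140008284955 64.69634342459712 [-0.26  0.94  0.11]
handle [501.87801217 352.48267003] 91.14940664816287 91.08060961317094 3466 ((501.85626220703125, 350.1517333984375), (13.623847961425781, 69.19230651855469), 1.274002194404602)
mark [426.54947362 338.65081158] 149.15735792957219 149.47961464223764 ((426.6697998046875, 338.6114196777344), (17.131135940551758, 28.229076385498047), 58.99263000488281)
scene12 captop z 142.3 top centre (649.083251953125, -142.07476806640625) [ 650.  -141.2  140.4] 53 cap n 128
  slice 25 [ 657.2 -123.8   25.3] 148 x [630. 678.] y [-137. -113.]
  slice 60 [ 657.1 -124.3   59.6] 147 x [630. 677.] y [-135. -114.]
  slice 82 [ 659.1 -123.6   82.1] 121 x [641. 677.] y [-134. -113.]
scene12 captop z 142.0 top centre (644.5433959960938, 116.30770111083984) [645.1 117.  140.5] 84 cap n 180
  slice 25 [655.3 133.   24.7] 183 x [625. 674.] y [121. 145.]
  slice 60 [655.  133.3  59.5] 181 x [624. 673.] y [122. 145.]
  slice 82 [655.2 133.8  82.1] 148 x [623. 673.] y [122. 146.]
```

```bash
python3 -m crank '[[-0.003,-0.065,0,0,0,-0.129,1],[-0.013,-0.129,0,0,0,-0.257,1],[-0.029,-0.193,0,0,0,-0.386,1],[-0.052,-0.254,0,0,0,-0.515,1],[-0.081,-0.312,0,0,0,-0.643,1],[-0.081,-0.312,0,0,0,-0.643,1]]' >/dev/null
python3 -m crank '[[-0.003,-0.065,0,0,0,-0.129,1],[-0.013,-0.13,0,0,0,-0.259,1],[-0.03,-0.194,0,0,0,-0.388,1],[-0.053,-0.255,0,0,0,-0.517,1],[-0.082,-0.318,0,0,0,-0.656,1],[-0.082,-0.318,0,0,0,-0.656,1],[-0.082,-0.318,0,0,0,-0.656,1]]'
python3 vy.py; python3 va.py w15
python3 -c "
from up import *
snap('scene','scene13');upr('scene13',(570,730,-230,-60));upr('scene13',(570,720,50,200))"
```

```text
time_s: 52.15
eef_pos: [446.9, 325.9, 253.1]
ee_rot: [-0.001, 0.263, 0.965, -0.0]
force: [-8.1, -3.1, 8.2]
grip_width: 0.157
grip_force: 43.9
t 52.15 p [446.9 325.9 253.1] x [-0.862  0.508  0.003] z [-0.003  0.001 -1.   ] q [0.42, 0.54, 1.59, 0.0, 1.01, -0.62] F [-8.1 -3.1  8.2] w 0.157 gf 43.9
yaw 149.48902814894927 pos 149.65824358186242 65.03560954366058 [-0.38  1.11 -0.22]
handle [451.79963078 323.48780635] 149.2159264393697 149.2278649156485 3453 ((453.9017639160156, 322.1685791015625), (13.632034301757812, 69.1509017944336), 59.55378723144531)
mark [424.03742859 339.99092773] 149.2429615737743 152.89390335751824 ((425.0782165527344, 339.35699462890625), (16.295597076416016, 24.94017219543457), 58.62051010131836)
scene13 captop z 142.5 top centre (651.2582397460938, -139.83697509765625) [ 650.9 -140.4  140.8] 53 cap n 130
  slice 25 [ 657.3 -124.4   25.4] 149 x [630. 677.] y [-137. -114.]
  slice 60 [ 657.3 -124.    59.8] 150 x [633. 677.] y [-136. -114.]
  slice 82 [ 659.3 -123.4   82.2] 111 x [641. 676.] y [-134. -112.]
scene13 captop z 142.5 top centre (645.5156860351562, 115.70257568359375) [645.2 117.1 140.7] 81 cap n 180
  slice 25 [655.7 133.   25.7] 177 x [625. 674.] y [121. 145.]
  slice 60 [655.2 133.4  60. ] 176 x [624. 673.] y [122. 145.]
  slice 82 [655.5 133.3  82.6] 153 x [624. 674.] y [123. 145.]
```

```bash
python3 -m crank '[[0,0,0,0,0,0,1],[0,0,0,0,0,0,1],[0,0,0,0,0,0,1],[0,0,0,0,0,0,1],[0,0,0,0,0,0,1],[0,0,0,0,0,0,1],[0,0,0,0,0,0,1],[0,0,0,0,0,0,1],[0,0,0,0,0,0,1],[0,0,0,0,0,0,1],[0,0,0,0,0,0,1],[0,0,0,0,0,0,1]]' >/dev/null
python3 va.py w16
python3 -m crank '[[0,0,0,0,0,0,1],[0,0,0,0,0,0,1],[0,0,0,0,0,0,1],[0,0,0,0,0,0,1],[0,0,0,0,0,0,1],[0,0,0,0,0,0,1],[0,0,0,0,0,0,1],[0,0,0,0,0,0,1],[0,0,0,0,0,0,1],[0,0,0,0,0,0,1],[0,0,0,0,0,0,1],[0,0,0,0,0,0,1]]' >/dev/null
python3 -m crank '[[0,0,0,0,0,0,1],[0,0,0,0,0,0,1],[0,0,0,0,0,0,1],[0,0,0,0,0,0,1],[0,0,0,0,0,0,1],[0,0,0,0,0,0,1]]'
python3 -c "
from up import *
snap('scene','scene14');upr('scene14',(570,730,-230,-60));upr('scene14',(570,720,50,200))"
python3 -m crank '[[-0.005,0.084,0,0,0,0.162,1],[-0.021,0.166,0,0,0,0.323,1],[-0.047,0.245,0,0,0,0.485,1],[-0.083,0.321,0,0,0,0.647,1],[-0.083,0.321,0,0,0,0.647,1]]'
python3 -m crank '[[-0.005,0.078,0,0,0,0.15,1],[-0.018,0.154,0,0,0,0.3,1],[-0.041,0.228,0,0,0,0.45,1],[-0.072,0.3,0,0,0,0.6,1],[-0.072,0.3,0,0,0,0.6,1],[-0.072,0.3,0,0,0,0.6,1]]'
python3 vy.py
```

```text
handle [451.85785616 323.52148342] 149.17482073393745 149.17136969404714 3449 ((453.9942626953125, 322.33001708984375), (13.423129081726074, 69.14521026611328), 59.27235412597656)
mark [424.12462745 339.95617916] 149.2337659593463 152.76148845841735 ((425.0765380859375, 339.3573303222656), (16.226058959960938, 24.923629760742188), 58.587608337402344)
time_s: 55.3
eef_pos: [446.9, 325.9, 253.1]
ee_rot: [-0.001, 0.263, 0.965, -0.0]
force: [-7.2, -1.8, 8.6]
grip_width: 0.155
grip_force: 44.0
scene14 captop z 142.5 top centre (649.8180541992188, -142.7729949951172) [ 650.5 -141.6  140.8] 49 cap n 129
  slice 25 [ 657.9 -124.4   25.7] 156 x [630. 678.] y [-136. -113.]
  slice 60 [ 657.6 -124.2   60.8] 146 x [630. 677.] y [-136. -113.]
  slice 83 [ 658.6 -123.2   82.7] 116 x [641. 677.] y [-134. -113.]
scene14 captop z 142.3 top centre (644.8447875976562, 116.39462280273438) [645.5 117.2 140.6] 82 cap n 180
  slice 25 [655.5 133.1  25.3] 178 x [624. 674.] y [122. 145.]
  slice 60 [655.1 133.2  59.7] 177 x [624. 673.] y [121. 145.]
  slice 82 [655.  133.5  82.1] 151 x [623. 672.] y [122. 146.]
time_s: 55.85
eef_pos: [471.0, 349.5, 253.0]
ee_rot: [-0.001, 0.499, 0.867, -0.0]
force: [-6.8, -3.4, 8.9]
grip_width: 0.156
grip_force: 44.9
time_s: 56.45
eef_pos: [500.2, 357.9, 253.0]
ee_rot: [-0.001, 0.686, 0.727, -0.001]
force: [-6.7, -6.0, 8.3]
grip_width: 0.156
grip_force: 44.8
t 56.45 p [500.2 357.9 253. ] x [-0.058  0.998 -0.   ] z [-0.003 -0.001 -1.   ] q [0.43, 0.65, 1.39, 0.0, 1.1, 0.37] F [-6.7 -6.   8.3] w 0.156 gf 44.8
yaw 93.30157601228127 pos 92.46378399632852 64.9217725259379 [-0.99  1.05 -0.63]
```

```bash
python3 -m crank '[[-0.001,0.025,0,0,0,0.05,1],[-0.001,0.045,0,0,0,0.085,1],[-0.001,0.052,0,0,0,0.105,1],[-0.001,0.052,0,0,0,0.105,1]]'
python3 -m crank '[[0,-0.01,0,0,0,0,0],[0,-0.01,0,0,0,0,0],[0,-0.01,0,0,0,0,0],[0,-0.01,0,0,0,0,0],[0,-0.01,-0.4,0,0,0,0],[0,-0.01,-0.8,0,0,0,0],[0,-0.01,-1,0,0,0,0],[0,-0.01,-1,0,0,0,0]]'
python3 va.py w17
python3 - <<'E'
from kin import *
st();hops([([646,115.5,350],Rdown(55.6)),([646,115.5,250],Rdown(55.6))])
hops([([470,-40,350],Rdown(55.6))],start=(np.array([646,115.5,350]),Rdown(55.6)))
E
```

```text
time_s: 56.85
eef_pos: [503.5, 358.4, 252.8]
ee_rot: [-0.002, 0.714, 0.7, -0.005]
force: [-22.2, -9.2, 15.5]
grip_width: 0.156
grip_force: 51.2
time_s: 57.65
eef_pos: [505.1, 358.5, 355.3]
ee_rot: [0.0, 0.715, 0.699, 0.003]
force: [-0.9, -0.3, -0.6]
grip_width: 1.001
grip_force: 0.0
handle [502.15444181 345.96484312] 91.37702954871023 90.91462180939891 1494 ((502.3430480957031, 337.60052490234375), (13.77609634399414, 92.1432113647461), 1.2645938396453857)
mark [427.00302086 338.33989686] 149.1796426935428 144.4303361540138 ((561.02734375, 244.6016387939453), (18.386810302734375, 356.9840087890625), 55.095401763916016)
t 57.7 p [504.9 358.4 352.9] x [0.024 1.    0.002] z [ 0.001  0.002 -1.   ] q [0.43, 0.56, 1.27, 0.0, 1.31, 0.45] F [-0.3 -0.1 -0.3] w 1.005 gf 0.0
[-0.798, 0.489, 0.009] [0.0, -0.001, 0.245] -> [552. 277. 352.]
[-0.69, 0.633, 0.009] [0.0, -0.001, 0.245] -> [599. 196. 351.]
[-0.556, 0.753, 0.009] [0.0, -0.001, 0.245] -> [646. 116. 350.]
--
[-0.0, -0.0, 0.5] [0.0, -0.0, 0.0] -> [646. 116. 300.]
[-0.0, -0.0, 0.5] [0.0, -0.0, 0.0] -> [646. 116. 250.]
--
[-0.759, -0.191, 0.0] [0.0, 0.0, 0.0] -> [587.  64. 350.]
[-0.759, -0.191, 0.0] [0.0, 0.0, 0.0] -> [529.  12. 350.]
[-0.759, -0.191, 0.0] [0.0, 0.0, 0.0] -> [470. -40. 350.]
--
```

```bash
python3 -m crank '[[-0.4,0.245,0,0,0,0.12,0],[-0.798,0.489,0.009,0,0,0.245,0],[-0.798,0.489,0.009,0,0,0.245,0]]' >/dev/null
python3 -m crank '[[-0.345,0.31,0,0,0,0.12,0],[-0.69,0.633,0.009,0,0,0.245,0],[-0.69,0.633,0.009,0,0,0.245,0]]' >/dev/null
python3 -m crank '[[-0.28,0.37,0,0,0,0.12,0],[-0.556,0.753,0.009,0,0,0.245,0],[-0.556,0.753,0.009,0,0,0.245,0],[-0.556,0.753,0.009,0,0,0.245,0]]'
python3 - <<'E'
from kin import *
from up import *
st();im,d,ci=snap('wrist','w18');P=cloud(d,ci)
m=(P[...,2]>134)&(P[...,2]<148)&(np.hypot(P[...,0]-646,P[...,1]-115)<40);print('cap top',cv2.minEnclosingCircle(P[m][:,:2].astype(np.float32)),m.sum())
hops([([646,115.5,250],Rdown(55.6))])
E
```

```text
time_s: 58.7
eef_pos: [646.0, 115.4, 347.2]
ee_rot: [-0.001, 0.885, 0.466, -0.001]
force: [-0.4, 1.1, 0.2]
grip_width: 1.005
grip_force: 0.0
t 58.7 p [646.  115.4 347.2] x [ 0.565  0.825 -0.001] z [-0.004  0.001 -1.   ] q [-0.0, 0.65, 1.13, 0.0, 1.36, 0.6] F [-0.4  1.1  0.2] w 1.005 gf 0.0
cap top ((646.6814575195312, 116.06950378417969), 14.074467658996582) 1384
[-0.003, 0.011, 0.977] [-0.004, 0.001, 0.001] -> [646. 116. 250.]
--
```

```bash
python3 -m crank '[[0,0,0.3,0,0,0,0],[0,0,0.6,0,0,0,0],[0,0,0.9,0,0,0,0],[0,0,0.96,0,0,0,0],[0,0,0.96,0,0,0,0.5],[0,0,0.96,0,0,0,1],[0,0,0.96,0,0,0,1],[0,0,0.96,0,0,0,1],[0,0,0.96,0,0,0,1],[0,0,0.96,0,0,0,1],[0,0,0.96,0,0,0,1]]' 50
python3 -m crank '[[0,0,-0.2,0,0,0,1],[0,0,-0.4,0,0,0,1],[0,0,-0.5,0,0,0,1],[0,0,-0.5,0,0,0,1]]'
python3 -m crank '[[-0.25,-0.06,0,0,0,0,1],[-0.5,-0.13,0,0,0,0,1],[-0.76,-0.191,0,0,0,0,1],[-0.76,-0.191,0,0,0,0,1]]' >/dev/null
python3 -m crank '[[-0.25,-0.06,0,0,0,0,1],[-0.5,-0.13,0,0,0,0,1],[-0.76,-0.191,0,0,0,0,1],[-0.76,-0.191,0,0,0,0,1]]' >/dev/null
python3 -m crank '[[-0.25,-0.06,0,0,0,0,1],[-0.5,-0.13,0,0,0,0,1],[-0.76,-0.191,0,0,0,0,1],[-0.76,-0.191,0,0,0,0,1],[-0.76,-0.191,0,0,0,0,1]]'
python3 -m crank '[[0,0,0.2,0,0,0,1],[0,0,0.4,0,0,0,1],[0,0,0.5,0,0,0,1],[0,0,0.5,0,0,0,1]]'
python3 - <<'E'
from kin import *
from up import *
st();snap('scene','scene15');upr('scene15',(400,560,-120,30))
E
```

```text
time_s: 59.85
eef_pos: [646.0, 115.9, 255.0]
ee_rot: [0.0, 0.885, 0.466, 0.001]
force: [-1.1, 1.8, 6.3]
grip_width: 0.524
grip_force: 52.9
time_s: 60.25
eef_pos: [645.9, 115.7, 304.5]
ee_rot: [0.0, 0.885, 0.466, 0.001]
force: [-0.2, -0.1, -1.3]
grip_width: 0.523
grip_force: 52.1
time_s: 61.55
eef_pos: [470.2, -39.9, 303.0]
ee_rot: [-0.001, 0.885, 0.466, -0.0]
force: [-0.5, 0.1, -0.1]
grip_width: 0.524
grip_force: 52.0
time_s: 61.95
eef_pos: [469.9, -39.5, 251.9]
ee_rot: [-0.001, 0.884, 0.467, -0.001]
force: [-0.8, 0.4, 0.2]
grip_width: 0.522
grip_force: 52.0
t 61.95 p [469.9 -39.5 251.9] x [ 0.565  0.825 -0.001] z [-0.003  0.002 -1.   ] q [-0.33, 0.39, 1.84, 0.0, 0.92, 0.27] F [-0.8  0.4  0.2] w 0.522 gf 52.0
scene15 captop z 139.3 top centre (469.15948486328125, -38.95494079589844) [469.5 -38.2 137.7] 47 cap n 121
  slice 22 [479.8 -21.8  21.9] 131 x [463. 496.] y [-34. -10.]
  slice 57 [480.6 -22.   57.1] 139 x [463. 498.] y [-34. -11.]
  slice 79 [479.4 -21.3  79.3] 120 x [462. 497.] y [-34.  -9.]
```

Cap top reads 139.3, and it will be about 135.8 when seated. Lowering slowly.

```bash
python3 -m crank '[[0,0,0.015,0,0,0,1],[0,0,0.025,0,0,0,1],[0,0,0.025,0,0,0,1]]'
python3 -m crank '[[0,0,0.01,0,0,0,1],[0,0,0.01,0,0,0,1]]'
```

```text
time_s: 62.3
eef_pos: [469.7, -40.0, 250.9]
ee_rot: [-0.0, 0.885, 0.466, -0.0]
force: [0.2, 0.4, -1.6]
grip_width: 0.522
grip_force: 52.0
time_s: 62.5
eef_pos: [469.6, -40.0, 249.6]
ee_rot: [-0.001, 0.885, 0.466, -0.0]
force: [-0.4, -0.4, -0.3]
grip_width: 0.525
grip_force: 52.0
```

```bash
python3 -m crank '[[0,0,0.01,0,0,0,1],[0,0,0.01,0,0,0,1]]'
python3 -m crank '[[0,0,0.005,0,0,0,1],[0,0,0.005,0,0,0,1]]'
```

```text
time_s: 62.7
eef_pos: [469.6, -40.0, 249.0]
ee_rot: [-0.0, 0.885, 0.466, -0.0]
force: [-1.8, -0.1, 5.1]
grip_width: 0.532
grip_force: 52.8
time_s: 62.9
eef_pos: [469.6, -40.0, 249.0]
ee_rot: [-0.0, 0.885, 0.466, -0.0]
force: [-3.4, 1.6, 11.0]
grip_width: 0.52
grip_force: 53.4
```

Contact made. Releasing, then on to A.

```bash
python3 -m crank '[[0,0,-0.005,0,0,0,0.3],[0,0,-0.005,0,0,0,0],[0,0,-0.005,0,0,0,0],[0,0,-0.005,0,0,0,0],[0,0,-0.005,0,0,0,0],[0,0,-0.3,0,0,0,0],[0,0,-0.6,0,0,0,0],[0,0,-1,0,0,0,0],[0,0,-1,0,0,0,0]]'
python3 - <<'E'
from kin import *
from up import *
st();snap('scene','scene16');upr('scene16',(400,560,-120,30))
hops([([649.5,-144,350],Rdown(60.5)),([649.5,-144,250],Rdown(60.5))])
hops([([470,-190,350],Rdown(60.5))],start=(np.array([649.5,-144,350]),Rdown(60.5)))
E
```

```text
time_s: 63.8
eef_pos: [470.3, -40.2, 352.4]
ee_rot: [0.003, 0.885, 0.466, 0.003]
force: [0.8, -0.8, -0.2]
grip_width: 1.0
grip_force: 0.0
t 63.8 p [470.3 -40.2 352.4] x [0.565 0.825 0.002] z [ 0.007 -0.002 -1.   ] q [-0.33, 0.25, 1.73, 0.0, 1.16, 0.27] F [ 0.8 -0.8 -0.2] w 1.0 gf 0.0
scene16 captop z 136.7 top centre (469.07574462890625, -37.92911148071289) [469.7 -38.1 134.9] 48 cap n 123
  slice 19 [480.1 -22.6  19.5] 137 x [463. 497.] y [-34. -11.]
  slice 54 [481.  -22.5  54.5] 131 x [464. 498.] y [-34. -10.]
  slice 77 [480.8 -22.4  76.5] 113 x [465. 497.] y [-34. -10.]
[0.053, 0.69, 0.001] [0.001, -0.0, -0.036] -> [530. -75. 350.]
[0.033, 0.691, 0.001] [0.001, -0.0, -0.036] -> [ 590. -109.  350.]
[0.013, 0.692, 0.0] [0.001, -0.0, -0.036] -> [ 650. -144.  350.]
--
[-0.0, 0.0, 0.5] [-0.0, -0.0, 0.0] -> [ 650. -144.  300.]
[-0.0, 0.0, 0.5] [-0.0, -0.0, 0.0] -> [ 650. -144.  250.]
--
[-0.642, -0.668, 0.0] [0.0, 0.0, 0.0] -> [ 560. -167.  350.]
[-0.642, -0.668, 0.0] [0.0, 0.0, 0.0] -> [ 470. -190.  350.]
--
```

```bash
python3 -m crank '[[0.025,0.345,0,0,0,-0.02,0],[0.053,0.69,0,0,0,-0.036,0],[0.053,0.69,0,0,0,-0.036,0]]' >/dev/null
python3 -m crank '[[0.015,0.345,0,0,0,-0.02,0],[0.033,0.691,0,0,0,-0.036,0],[0.033,0.691,0,0,0,-0.036,0]]' >/dev/null
python3 -m crank '[[0.006,0.345,0,0,0,-0.02,0],[0.013,0.692,0,0,0,-0.036,0],[0.013,0.692,0,0,0,-0.036,0],[0.013,0.692,0,0,0,-0.036,0]]'
python3 - <<'E'
from kin import *
from up import *
st();im,d,ci=snap('wrist','w19');P=cloud(d,ci)
m=(P[...,2]>134)&(P[...,2]<148)&(np.hypot(P[...,0]-649,P[...,1]+144)<40);print('cap top',cv2.minEnclosingCircle(P[m][:,:2].astype(np.float32)),m.sum())
fitsq('w19',(590,730,-230,-60))
hops([([649.5,-144,253],Rdown(60.5))])
E
```

```text
time_s: 64.85
eef_pos: [649.0, -143.8, 346.1]
ee_rot: [-0.002, 0.864, 0.503, -0.001]
force: [0.1, 1.5, -1.1]
grip_width: 0.998
grip_force: 0.0
t 64.85 p [ 649.  -143.8  346.1] x [ 0.494  0.87  -0.   ] z [-0.004  0.002 -1.   ] q [-0.39, 0.67, 1.1, 0.0, 1.38, 0.12] F [ 0.1  1.5 -1.1] w 0.998 gf 0.0
cap top ((651.3164672851562, -142.66282653808594), 14.120986938476562) 1407
w19 sq centre [ 649.  -141.8] yaw 60.32255339974512 rms 0.18 709
[-0.001, 0.012, 0.938] [-0.005, 0.0, -0.001] -> [ 650. -144.  253.]
--
```

```bash
python3 -m crank '[[0.01,0.01,0.3,0,0,0,0],[0.01,0.01,0.6,0,0,0,0],[0.01,0.01,0.9,0,0,0,0],[0.01,0.01,0.95,0,0,0,0],[0.01,0.01,0.95,0,0,0,0.5],[0.01,0.01,0.95,0,0,0,1],[0.01,0.01,0.95,0,0,0,1],[0.01,0.01,0.95,0,0,0,1],[0.01,0.01,0.95,0,0,0,1],[0.01,0.01,0.95,0,0,0,1],[0.01,0.01,0.95,0,0,0,1]]' 50
python3 -m crank '[[0,0,-0.2,0,0,0,1],[0,0,-0.4,0,0,0,1],[0,0,-0.5,0,0,0,1],[0,0,-0.5,0,0,0,1]]'
python3 -m crank '[[-0.21,-0.22,0,0,0,0,1],[-0.42,-0.44,0,0,0,0,1],[-0.642,-0.668,0,0,0,0,1],[-0.642,-0.668,0,0,0,0,1]]' >/dev/null
python3 -m crank '[[-0.21,-0.22,0,0,0,0,1],[-0.42,-0.44,0,0,0,0,1],[-0.642,-0.668,0,0,0,0,1],[-0.642,-0.668,0,0,0,0,1],[-0.642,-0.668,0,0,0,0,1]]'
python3 -m crank '[[0,0,0.2,0,0,0,1],[0,0,0.4,0,0,0,1],[0,0,0.5,0,0,0,1],[0,0,0.5,0,0,0,1]]'
python3 -m crank '[[0,0,0.015,0,0,0,1],[0,0,0.025,0,0,0,1],[0,0,0.025,0,0,0,1]]'
python3 - <<'E'
from kin import *
from up import *
st();snap('scene','scene17');upr('scene17',(400,560,-270,-120));upr('scene17',(400,560,-120,30))
E
```

```text
time_s: 66.0
eef_pos: [650.8, -143.6, 255.0]
ee_rot: [0.001, 0.864, 0.503, 0.001]
force: [-2.0, 1.2, 6.2]
grip_width: 0.524
grip_force: 52.0
time_s: 66.4
eef_pos: [650.8, -143.7, 304.6]
ee_rot: [0.001, 0.864, 0.503, 0.001]
force: [-0.1, 0.1, -1.6]
grip_width: 0.524
grip_force: 51.5
time_s: 67.3
eef_pos: [471.3, -189.6, 302.8]
ee_rot: [-0.001, 0.864, 0.503, -0.0]
force: [0.6, -0.4, -1.8]
grip_width: 0.522
grip_force: 51.9
time_s: 67.7
eef_pos: [471.4, -189.1, 251.6]
ee_rot: [-0.002, 0.864, 0.504, -0.001]
force: [-0.6, 0.5, 0.2]
grip_width: 0.526
grip_force: 51.9
time_s: 68.0
eef_pos: [471.2, -189.4, 250.9]
ee_rot: [-0.0, 0.864, 0.503, -0.0]
force: [-0.2, -0.5, -0.6]
grip_width: 0.524
grip_force: 51.9
t 68.0 p [ 471.2 -189.4  250.9] x [ 0.493  0.87  -0.   ] z [-0.  0. -1.] q [-0.61, 0.46, 1.73, -0.0, 0.95, -0.1] F [-0.2 -0.5 -0.6] w 0.524 gf 51.9
scene17 captop z 138.4 top centre (469.84844970703125, -188.2717742919922) [ 471.  -186.8  136.6] 37 cap n 101
  slice 21 [ 480.6 -169.8   21.4] 124 x [461. 498.] y [-182. -160.]
  slice 56 [ 480.7 -170.1   55.5] 127 x [462. 499.] y [-182. -159.]
  slice 78 [ 481.  -170.    77.9] 100 x [464. 499.] y [-182. -159.]
scene17 captop z 136.6 top centre (469.2498474121094, -38.6878662109375) [469.4 -38.7 135. ] 52 cap n 126
  slice 19 [480.2 -22.5  19.3] 134 x [463. 497.] y [-36. -11.]
  slice 54 [480.2 -22.3  54.5] 137 x [464. 497.] y [-34. -11.]
  slice 77 [481.3 -22.4  76.7] 103 x [465. 497.] y [-34. -11.]
```

```bash
python3 -m crank '[[0,0,0.015,0,0,0,1],[0,0,0.015,0,0,0,1]]'
python3 -m crank '[[0,0,0.007,0,0,0,1],[0,0,0.007,0,0,0,1]]'
```

```text
time_s: 68.25
eef_pos: [471.1, -189.5, 249.1]
ee_rot: [-0.0, 0.864, 0.503, -0.0]
force: [0.6, -0.5, -0.7]
grip_width: 0.526
grip_force: 52.0
time_s: 68.45
eef_pos: [471.1, -189.5, 249.0]
ee_rot: [-0.0, 0.864, 0.503, -0.0]
force: [-3.9, 1.0, 7.4]
grip_width: 0.522
grip_force: 52.8
```

```bash
python3 -m crank '[[0,0,-0.003,0,0,0,0.3],[0,0,-0.003,0,0,0,0],[0,0,-0.003,0,0,0,0],[0,0,-0.003,0,0,0,0],[0,0,-0.003,0,0,0,0],[0,0,-0.3,0,0,0,0],[0,0,-0.6,0,0,0,0],[0,0,-1,0,0,0,0],[0,0,-1,0,0,0,0]]'
python3 -m crank '[[0,0,-0.3,0,0,0,0],[0,0,-0.6,0,0,0,0],[0,0,-0.6,0,0,0,0],[0,0,-0.6,0,0,0,0],[0,0,-0.6,0,0,0,0]]'
python3 - <<'E'
from kin import *
from up import *
st();snap('scene','scene18');upr('scene18',(400,560,-270,-120));upr('scene18',(400,560,-120,30))
cv2.imwrite('pics/c5.png',cv2.resize(load('scene18')[0][110:320,150:510,::-1],None,fx=2.2,fy=2.2))
im,d,ci=load('scene18');P=cloud(d,ci);hsv=cv2.cvtColor(im,cv2.COLOR_RGB2HSV)
r=((hsv[...,0]<6)|(hsv[...,0]>174))&(hsv[...,1]>150)&(P[...,2]>99)&(P[...,2]<106);h=P[r][:,:2];v=np.linalg.svd(h-h.mean(0))[2][0];print('handle',np.degrees(np.arctan2(v[1],v[0]))%180)
E
```

```text
time_s: 69.35
eef_pos: [471.7, -189.7, 352.9]
ee_rot: [0.003, 0.864, 0.503, 0.001]
force: [-0.5, -0.5, -1.2]
grip_width: 0.998
grip_force: 0.0
time_s: 69.85
eef_pos: [471.2, -189.5, 406.8]
ee_rot: [-0.002, 0.864, 0.503, -0.001]
force: [-0.4, 0.2, -0.4]
grip_width: 1.001
grip_force: 0.0
t 69.85 p [ 471.2 -189.5  406.8] x [0.493 0.87  0.   ] z [-0.003  0.002 -1.   ] q [-0.61, 0.27, 1.54, -0.0, 1.33, -0.1] F [-0.4  0.2 -0.4] w 1.001 gf 0.0
scene18 captop z 136.5 top centre (471.21002197265625, -185.7388916015625) [ 471.2 -186.   134.8] 35 cap n 101
  slice 19 [ 480.2 -169.8   19.2] 122 x [462. 499.] y [-180. -159.]
  slice 54 [ 479.4 -169.2   54.3] 126 x [462. 498.] y [-180. -159.]
  slice 76 [ 479.7 -169.6   76.8] 100 x [460. 498.] y [-180. -160.]
scene18 captop z 136.8 top centre (469.9813537597656, -39.97299575805664) [469.3 -39.1 135. ] 50 cap n 126
  slice 19 [479.8 -22.1  19.4] 132 x [463. 496.] y [-34. -10.]
  slice 54 [480.8 -22.4  54.4] 134 x [464. 497.] y [-34. -10.]
  slice 77 [480.6 -22.3  77. ] 116 x [465. 497.] y [-34. -10.]
handle 90.87715106589741
```

View pics/c5.png

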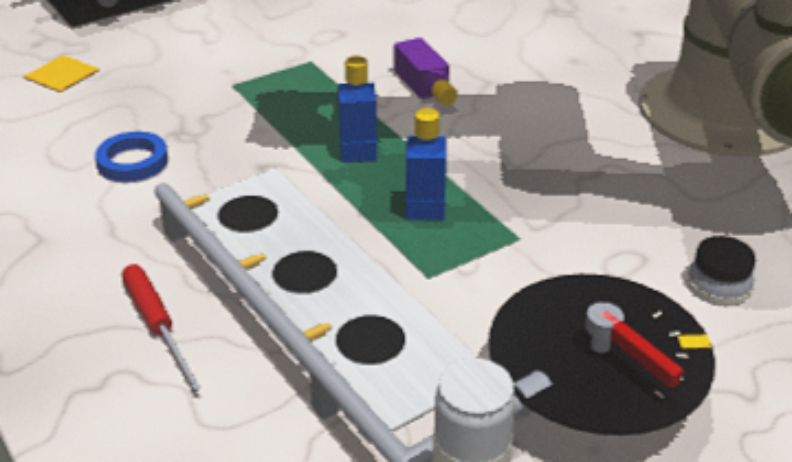

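Both bottles stand upright on the mat at (358,120) and (425,175), the valve is shut, and the bystanders look undisturbed.

```bash
python3 -c "
from rig import ticket
print(ticket.finish_job())"
```

```text
the job is handed in; nothing more can be done
None
```

The job is handed in: both blue bottles stand upright on the mat, the valve is shut, and the bystanders look undisturbed; one bottle got knocked about 25 mm off its pad around the first blow, so I shut the air, re-centred it and repeated the full three-second blow.

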